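# Seat the loaded heating block in the dry bath and start it

### The job

Put the three sample tubes on to warm: open the clear hood of the white dry bath, take the heating block with the blue grip and the three tubes from the warming plate, keep it upright, and lower it into the bath's loose pocket, shuffling it about until it drops fully home over the locating plate on the pocket floor. Then close the hood completely and switch the bath on at its red rocker. Leave the spare block and the other things on the worktop where they are.

Things in the scene. Friction and masses are not known exactly. Their poses are not given: they have to be found in the camera images.
- dry_bath: White bench dry bath, fixed, flat deck 70 mm above the worktop, control panel on its left (+y) part. Origin: on the worktop plane under the centre of its pocket. x points from its front (robot side) to the hinge at its back, y to its left, z up; it may be turned a little about z. The housing reaches from x = -78 to +86 and y = -64 to +128 mm of this origin.
- pocket (a point): Centre of the pocket floor, 40 mm above the worktop and 30 mm below the deck; axes as the dry bath. The pocket is 104 (x) by 78 (y) mm, so a block has 7 mm of play at each end and 8 mm at each side; the block's underside lies on this floor when it is fully home.
- plate_middle (a point): Middle position of the top of the brass locating plate on the pocket floor: 46 (x) by 38 (y) by 9 mm, 8 mm behind the pocket centre. It is screwed down through slotted holes up to 5 mm to the left or right (y) of this point: how far must be felt or seen. A block not over it rests on top, 9 mm too high; shift it 1 to 2 mm at a time until it drops.
- hood_hinge (a point): Middle of the hood's hinge line, 70 mm behind and 71 mm above the dry bath's origin; the axis is the dry bath's y. The hood is a clear plastic box over the pocket, open below, 136 (x) by 116 (y) by 57 mm, its rear edge on the hinge. Closed, it clears a seated block, but its roof strikes the grip of a block that is not home.
- hood (a joint): Hood angle in rad: 0 closed (starts at most 0.05 open), grows as the front lifts, stop at 1.75. Stiff hinge: the hood stays wherever it is left; some 2 to 4 N at the bar moves it. About 1.6 rad leaves the pocket free from above.
- hood_bar (a point): Middle of the hood's steel bar handle: round, 10 mm thick, 64 mm long along the dry bath's y, held at its ends, 36 mm out of the hood's front wall (31 mm gap behind it). It turns with the hood, radius 176 mm (closed: 172 mm in front of and 36 mm above the hinge line). Pinch it from above, fingers before and behind it; it turns between them, up to 1.6 rad.
- warming_plate: Flat grey warming plate, 263 (x) by 201 (y) by 17 mm, fixed; the two blocks stand on it one behind the other. Origin: centre of its underside.
- tube_heating_block: Aluminium block, 90 (x) by 62 (y) by 44 mm, 0.4 to 0.7 kg, with a BLUE grip and three capped sample tubes fixed in its end wells (caps to 67 mm above the underside). Origin: centre of its underside, z up. Sunk in the underside is a bay 50 (x) by 41 (y) by 10 mm, centre 8 mm to +x: it fits over the locating plate (2 mm play in x, 1.5 in y) only when the block's x points as the bath's x.
- block_grip (a point): Centre of the top of the blue grip, 80 mm above the block's underside: an upright plate 44 (block's x) by 14 (block's y) mm, 32 mm high over its foot. Pinch it from above across its 14 mm; 36 mm from its top down to the block's top face. The one empty well of the block is at its back right (+x, -y) corner.
- spare_block: The same block without tubes and with a BLACK grip: not needed. Either block may be the nearer one.
- rocker (a joint): Rocker switch angle in rad: 0 off (front half down), 0.4 on (back half down); stays where it is left. About 3 N on its back half turns it.
- rocker_back (a point): Top of the back (+x) half of the red rocker switch (36 by 22 mm) on the control panel, left of the hood; while off it stands about 11 mm above the deck. Press it straight down about 5 mm.
- loop_holder: Loop holder with a red and white handle, 180 mm long, lying in front of the dry bath; bystander.
- pink_box: Pink carton, 55 x 75 x 24 mm; bystander.
- petri_dish: Petri dish, 57 mm, 13 mm high, at the front right; bystander.
- marker_blue: Blue marker pen, 139 mm long, lying along the front edge; bystander.

How it is judged:
By the outcome, as a careful person would: the job done as asked, in the order asked, and still so for the second after the job is handed in, with the robot touching nothing.
It also fails if it takes over 72 s, if anything falls off the work surface, if the arm or the gripper's body presses on something with over 40 N, if the wrist force passes 120 N, or if a joint passes its speed limit or range.

### The arm

A 7-joint arm with a two-finger parallel gripper is mounted at the origin on a cart in front of the work surface, level with it; the furniture and walls round the work are solid. World frame = base frame: x ahead of the robot, y to its left, z up, the work surface at z = 0. Lengths are in m, angles in rad, forces in N, time in s.
With the tool pointing down it reaches from about 0.4 to 0.85 m from the base axis. Payload 4.4 kg.
Tool frame: the origin (TCP) lies on the centre line of the jaws, within the pads' length; the fingertips stand 19 mm ahead of it and the grasp point (between the pads) is the TCP; y points along the fingers, x is the direction in which the jaws open and shut, and the axes are right-handed (so a half turn about y gives the same grasp; the last joint's range is limited). The gripper opens to 94 mm and grips with 3 to 60 N. Pads are 16 mm wide; open, the fingers measure 119 mm over their backs; the gripper's body (75 mm by 177 mm) begins 78 mm behind the grasp point.
Start: joints at [-1.262, 0.628, 0.038, 1.517, -0.027, 0.996, -0.02], TCP at [0.238, 0.605, 0.204] pointing down, gripper open.
Joint ranges: [-3.06, 3.06], [-0.37, 2.12], [-1.25, 1.32], [0.18, 2.47], [-1.1, 4.24], [0.23, 1.98], [-2.94, 2.94]. Speed limits (rad/s): [2.57, 2.57, 3.14, 3.14, 3.14, 3.14, 3.14].

### API

Orientations are given as a 3x3 rotation matrix whose columns are the frame's x, y, z axes.
In Python, from workcell import robot gives the robot as it stands. The module is installed in compiled form; this text tells all that it offers.
- The arm moves only by the tool play_rows, never from a script. Its argument "moves" is text: rows parted by semicolons, each of 5 numbers parted by spaces: the opening, from 0 (shut) to 1 (fully open), then the shift along the tool's x, y, z in mm, then the turn about the tool's y in rad. In form: fingers x y z yaw; .... A call has 1 to 8 rows; each row is the pose to reach, as a shift and turn from the pose commanded when the call began, along the tool's axes at that moment; what a row does not reach only later rows make up. A row lasts 1/10 s, in which the tool goes at most 50 mm and 8.59 degrees, less where a joint would pass 70% of its speed; a pose out of reach is approached as far as the arm can. A call with a gripper value outside its range is refused whole. The fingers move at their own pace and stop on an object; "grip_force" is the grip in N (left out, the last holds). Time passes only in rows, so rows that repeat a pose let the fingers close. It gives the time, the measured TCP pose, the force and the opening at its end, in the units of the state.
- robot.get_state(): the state, without advancing time (a new reading comes with each control period).
- robot.capture(name): name is "side" or "top"; returns the picture (384x512x3 uint8, red, green, blue); there is no depth.
- robot.camera_model(name): a dict with "vfov" (degrees; the focal length in pixels is half the picture's height over the tangent of half this angle, whatever the lens; pixels are square), "cx", "cy" (the principal point, pixels), "origin" and "attitude" of the camera in the world. Camera axes: x right, y down, z forward; pixel columns grow to the right and rows downward; lengths in m; the calibration is good to about 2 mm. A picture is of the moment at which its call begins. camera_model takes no time and is no camera call.
- robot.close_job(): hands the job in, once; it reports no verdict.
The state is a dict: "time": time; "joint_pos": joint angles; "joint_vel": joint speeds; "effort": joint torques, N m; "tcp_pos": TCP position; "orientation": TCP orientation; "wrist_force": force on the tool from outside, world axes, zero at the start; "ft_torque": the same for the moment, N m; "finger_gap": finger opening in m.
Only numpy, scipy, OpenCV 4.12 (cv2) and the standard library are available. Lean on these libraries where they do the work, as an engineer would, in place of code of your own. Each camera call takes 0.05 s, during which the arm holds its last target.

## Working session

There is one attempt and no reset: what is moved stays moved. The work goes in short steps, Python scripts to look and compute and a tool call to move; the robot and the scene stay as the last step left them, time stands still between calls to the robot, and variables do not carry over. Pictures are saved under pics/ and viewed, and the job is handed in when it is done.

Besides the shell and the picture viewer there is one more tool, called after "Emit:" as a command line: name --argument value ..., lists and objects as JSON in quotes. play_rows: Moves the arm, as the interface text tells. Its arguments: {"type":"object","properties":{"moves":{"type":"string"},"grip_force":{"type":"number"}},"required":["moves"]}

```bash
mkdir -p pics; python3 - <<'E'
from workcell import robot
import cv2
print({k:(v.round(4).tolist() if hasattr(v,'round') and hasattr(v,'tolist') else v) for k,v in robot.get_state().items()})
for n in("side","top"):
    print(n,robot.camera_model(n)); im=robot.capture(n); cv2.imwrite(f"pics/{n}0.png",im[:,:,::-1])
E
```

```text
{'time': 0.0, 'joint_pos': [-1.2618, 0.6293, 0.0385, 1.5184, -0.027, 0.9963, -0.02], 'joint_vel': [0.0004, 0.0007, 0.0016, -0.0005, 0.0013, 0.0008, 0.0001], 'effort': [-0.0007, -54.9736, 1.1433, -18.6626, -0.0522, 0.0239, 0.0002], 'tcp_pos': [0.2377, 0.6042, 0.2031], 'orientation': [[0.3661, -0.0006, -0.9306], [0.9306, -0.0018, 0.3661], [-0.0019, -1.0, -0.0001]], 'wrist_force': [0.4516, -0.2901, 0.2368], 'ft_torque': [0.033, 0.0614, -0.0122], 'finger_gap': 0.09410109862089368}
side {'vfov': 47.54749041487257, 'cx': 258.4896755197216, 'cy': 189.77015956486323, 'origin': array([0.3309006 , 0.73239883, 0.7468779 ]), 'attitude': array([[-0.97302942, -0.14123448,  0.18239124],
       [-0.23066015,  0.58504049, -0.77751111],
       [ 0.00310512, -0.79861158, -0.60183877]])}
top {'vfov': 44.9924871914955, 'cx': 247.60060834272318, 'cy': 195.60069221568747, 'origin': array([ 0.46322775, -0.11122117,  1.30440221]), 'attitude': array([[ 0.02014034, -0.99692549,  0.07572269],
       [-0.99966197, -0.02132524, -0.01487192],
       [ 0.016441  , -0.07539757, -0.997018  ]])}
```

View pics/side0.png

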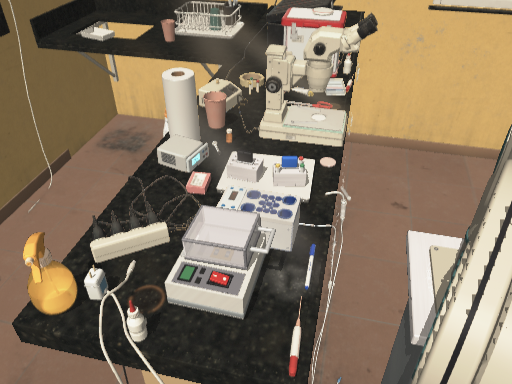

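View pics/top0.png

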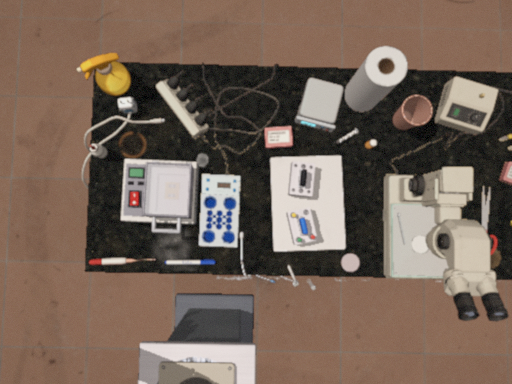

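```bash
python3 - <<'E'
import cv2
a=cv2.imread("pics/top0.png"); 
cv2.imwrite("pics/t_a.png",cv2.resize(a[145:245,110:250],None,fx=5.6,fy=5.6,interpolation=cv2.INTER_CUBIC))
cv2.imwrite("pics/t_b.png",cv2.resize(a[150:255,262:352],None,fx=5.6,fy=5.6,interpolation=cv2.INTER_CUBIC))
s=cv2.imread("pics/side0.png")
cv2.imwrite("pics/s_a.png",cv2.resize(s[140:320,155:330],None,fx=3.3,fy=3.3,interpolation=cv2.INTER_CUBIC))
E
```

```text
(no output)
```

View pics/t_a.png

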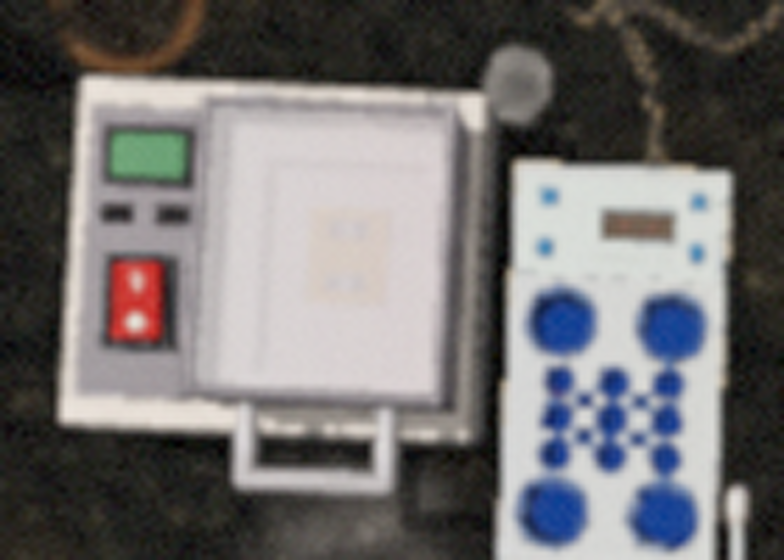

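View pics/t_b.png

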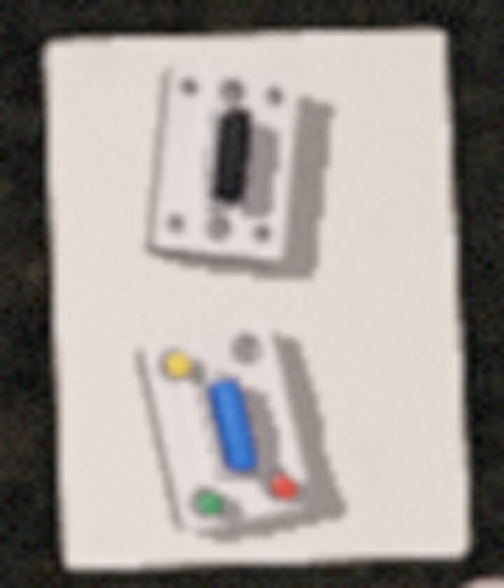

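View pics/s_a.png

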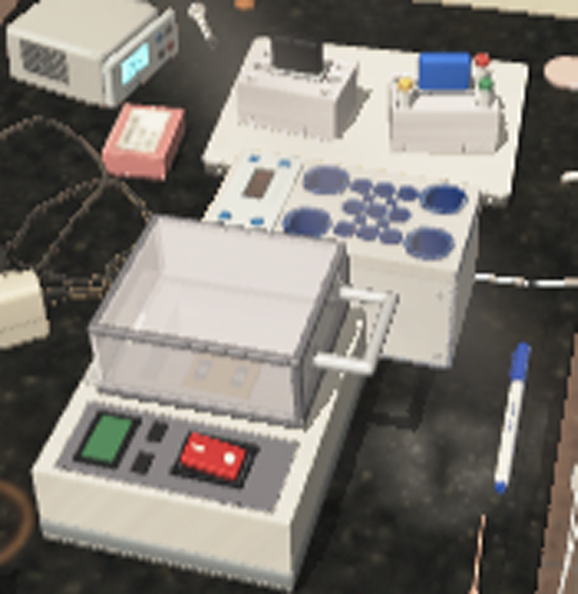

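```bash
cat > h.py <<'E'
from workcell import robot
import numpy as np, cv2
def proj_ray(n,uv):
    m=robot.camera_model(n); f=192/np.tan(np.radians(m["vfov"]/2))
    d=np.array([(uv[0]-m["cx"])/f,(uv[1]-m["cy"])/f,1.0]); return np.array(m["origin"]),m["attitude"]@d
def onz(n,uv,z):
    o,d=proj_ray(n,uv); return o+d*(z-o[2])/d[2]
def project(n,p):
    m=robot.camera_model(n); f=192/np.tan(np.radians(m["vfov"]/2))
    c=m["attitude"].T@(np.array(p)-m["origin"]); return c[:2]/c[2]*f+[m["cx"],m["cy"]]
def tri(a,b):
    o1,d1=proj_ray("top",a);o2,d2=proj_ray("side",b)
    A=np.stack([d1,-d2],1);t=np.linalg.lstsq(A,o2-o1,rcond=None)[0]
    p,q=o1+t[0]*d1,o2+t[1]*d2; return (p+q)/2,np.linalg.norm(p-q)
def st():
    s=robot.get_state(); print("t",round(s["time"],2),"tcp",np.round(s["tcp_pos"],4),"gap",round(s["finger_gap"],4),"F",np.round(s["wrist_force"],1),"T",np.round(s["ft_torque"],2),"\nR",np.round(s["orientation"],3).tolist(),"q",np.round(s["joint_pos"],2)); return s
def shift(target,yaw=None,half=None):
    """tool shift in mm, and turn about tool y, to bring the tcp to target & tool x to world yaw (mod pi)"""
    s=robot.get_state();R=np.array(s["orientation"])
    d=R.T@(np.array(target)-s["tcp_pos"])*1000; t=None
    if yaw is not None:
        x=R[:,0];cur=np.arctan2(x[1],x[0]); w=(yaw-cur+np.pi/2)%np.pi-np.pi/2
        t=-w  # tool y down: turn about y is minus about world z
    print("shift",d.round(1),"turn",None if t is None else round(t,3)); return d,t
E
python3 - <<'E'
from h import *
t=lambda x,y,ox,oy:((x+.5)/5.6-.5+ox,(y+.5)/5.6-.5+oy)
for n,p in dict(bl=(80,75),fl=(60,425),br=(490,95),fr=(478,440)).items(): print(n,onz("top",t(*p,110,145),.07).round(4))
for n,p in dict(barL=(240,480),barR=(390,482)).items(): print(n,onz("top",t(*p,110,145),.107).round(4))
print("rocker",[onz("top",t(*p,110,145),.081).round(4) for p in((136,258),(135,340))])
print("plate",[onz("top",t(*p,110,145),.049).round(4) for p in((310,207),(388,212),(383,305),(305,300))])
for n in("top","side"):
    im=robot.capture(n); hsv=cv2.cvtColor(im,cv2.COLOR_RGB2HSV)
    m=cv2.inRange(hsv,(100,120,60),(130,255,255)); 
    c,_=cv2.findContours(m,0,2)
    for k in c:
        if cv2.contourArea(k)>15: 
            r=cv2.minAreaRect(k);print(n,r,cv2.contourArea(k))
            if n=="top": print([onz(n,q,.097).round(4).tolist() for q in cv2.boxPoints(r)],onz(n,r[0],.097).round(4))
E
```

```text
bl [0.6508 0.2034 0.07  ]
fl [0.4837 0.2061 0.07  ]
br [0.6456 0.0076 0.07  ]
fr [0.4807 0.0086 0.07  ]
barL [0.4596 0.1134 0.107 ]
barR [0.4601 0.0448 0.107 ]
rocker [array([0.5628, 0.1708, 0.081 ]), array([0.5241, 0.1698, 0.081 ])]
plate [array([0.592 , 0.0951, 0.049 ]), array([0.5904, 0.0574, 0.049 ]), array([0.5452, 0.0584, 0.049 ]), array([0.5468, 0.096 , 0.049 ])]
top ((208.0, 261.5), (5.0, 14.0), 90.0) 65.0
[[0.3883, -0.0123, 0.097], [0.389, -0.0484, 0.097], [0.3762, -0.0487, 0.097], [0.3755, -0.0126, 0.097]] [ 0.3822 -0.0305  0.097 ]
top ((228.50001525878906, 237.00001525878906), (9.838699340820312, 9.391485214233398), 26.56505012512207) 72.5
[[0.4407, -0.0652, 0.097], [0.4627, -0.0755, 0.097], [0.4517, -0.0986, 0.097], [0.4299, -0.0882, 0.097]] [ 0.4462 -0.0819  0.097 ]
top ((208.5, 236.0), (10.0, 9.0), 90.0) 74.5
[[0.4605, -0.018, 0.097], [0.4609, -0.0413, 0.097], [0.4351, -0.042, 0.097], [0.4347, -0.0187, 0.097]] [ 0.4478 -0.03    0.097 ]
top ((303.29412841796875, 225.676513671875), (15.522278785705566, 5.093247413635254), 75.96376037597656) 60.0
[[0.4972, -0.2643, 0.097], [0.5007, -0.2772, 0.097], [0.4618, -0.2874, 0.097], [0.4583, -0.2746, 0.097]] [ 0.4795 -0.2759  0.097 ]
top ((218.5, 222.5), (3.0, 11.0), 0.0) 21.5
[[0.4689, -0.0515, 0.097], [0.4974, -0.0508, 0.097], [0.4976, -0.0586, 0.097], [0.4691, -0.0593, 0.097]] [ 0.4832 -0.055   0.097 ]
top ((229.5, 203.0), (9.0, 10.0), 0.0) 72.0
[[0.5213, -0.071, 0.097], [0.5474, -0.0704, 0.097], [0.5479, -0.0939, 0.097], [0.5218, -0.0944, 0.097]] [ 0.5346 -0.0824  0.097 ]
top ((210.0, 202.5), (9.0, 10.0), 90.0) 72.0
[[0.5463, -0.0183, 0.097], [0.5468, -0.0443, 0.097], [0.5233, -0.0449, 0.097], [0.5228, -0.0189, 0.097]] [ 0.5348 -0.0316  0.097 ]
side ((312.0, 249.0), (10.0, 4.0), 90.0) 29.5
side ((290.5, 200.0), (6.0, 9.0), 90.0) 42.0
side ((289.5, 161.0), (10.0, 15.0), 90.0) 141.5
```

```bash
python3 - <<'E'
from h import *
t=lambda x,y,ox,oy,s:((x+.5)/s-.5+ox,(y+.5)/s-.5+oy)
# bar middle: top (315,480), side ~ (380,334)
print("bar",tri(t(315,480,110,145,5.6),t(381,334,155,140,3.3)))
for z in (.107,.11,.115):
  print(project("side",onz("top",t(315,480,110,145,5.6),z)), t(381,334,155,140,3.3))
im=cv2.imread("pics/top0.png").astype(float)
c=im[205:248,290:318]; w=np.clip(c[:,:,0]-c[:,:,2]-25,0,None)
w[:8]=0
yy,xx=np.mgrid[205:248,290:318]
W=w.sum();mx,my=(w*xx).sum()/W,(w*yy).sum()/W
C=np.cov(np.stack([xx.ravel(),yy.ravel()]),aweights=w.ravel())
e,v=np.linalg.eigh(C);d=v[:,1]; 
p=onz("top",(mx,my),.09);q=onz("top",(mx+d[0]*5,my+d[1]*5),.09)
print("grip px",mx,my,e,"mid",onz("top",(mx,my),.097),"yaw",np.arctan2(*(q-p)[[1,0]]))
# block corners top face z=.061, left edge, right edge
P=[onz("top",t(*a,262,150,5.6),.061) for a in((140,350),(180,525),(275,332),(312,505))]
print([x.round(4) for x in P],np.arctan2(*(P[0]-P[1])[[1,0]]),np.arctan2(*(P[2]-P[3])[[1,0]]),np.mean(P,0))
s=robot.get_state()
shift((.459,.078,.16),0.)
E
```

```text
bar (array([0.45959995, 0.07837346, 0.11077396]), np.float64(0.0014562578321883324))
[269.32425035 242.32663775] (270.1060606060606, 240.86363636363637)
[269.39464611 241.13461779] (270.1060606060606, 240.86363636363637)
[269.5124637  239.13959851] (270.1060606060606, 240.86363636363637)
grip px 303.2590871171493 225.58383982838757 [ 2.11556876 19.63744019] mid [ 0.47973054 -0.27575941  0.097     ] yaw -2.887655152584837
[array([ 0.5155, -0.2354,  0.061 ]), array([ 0.4323, -0.2557,  0.061 ]), array([ 0.5255, -0.3002,  0.061 ]), array([ 0.4431, -0.3188,  0.061 ])] 0.2391375217043475 0.22136330039301322 [ 0.47909975 -0.27750992  0.061     ]
shift [-408.9   43.9 -398.6] turn 1.196
```

Emit:
play_rows --moves "0.4 -409 40 -399 1.18; 0.4 -409 40 -399 1.18; 0.4 -409 40 -399 1.18; 0.4 -409 40 -399 1.18; 0.4 -409 40 -399 1.18; 0.4 -409 40 -399 1.18; 0.4 -409 40 -399 1.18; 0.4 -409 40 -399 1.18" --grip_force 15

```text
time: 1.0
tcp_pos: [0.3931, 0.2354, 0.1761]
orientation: [[1.0, 0.001, -0.011], [0.011, 0.0, 1.0], [0.001, -1.0, 0.0]]
wrist_force: [0.5, 0.6, 0.3]
finger_gap: 0.0382
```

```bash
python3 - <<'E'
from h import *
st(); shift((.460,.078,.16),-0.017);shift((.460,.078,.11),-0.017)
E
```

```text
t 1.0 tcp [0.3931 0.2354 0.1761] gap 0.0382 F [0.5 0.6 0.3] T [-0.01  0.03  0.02] 
R [[1.0, 0.001, -0.011], [0.011, 0.0, 1.0], [0.001, -1.0, 0.0]] q [-0.87  0.42  0.37  2.07 -0.24  0.69 -0.33]
shift [  65.2   16.1 -158.1] turn 0.028
shift [  65.1   66.1 -158.1] turn 0.028
```

Emit:
play_rows --moves "0.4 65 16 -158 0.028; 0.4 65 16 -158 0.028; 0.4 65 16 -158 0.028; 0.4 65 16 -158 0.028; 0.4 65 16 -158 0.028; 0.4 65 16 -158 0.028"

```text
time: 1.6
tcp_pos: [0.4599, 0.0804, 0.1599]
orientation: [[1.0, -0.001, 0.013], [-0.013, 0.001, 1.0], [-0.001, -1.0, 0.0]]
wrist_force: [-1.0, 0.7, -0.8]
finger_gap: 0.0376
```

```bash
python3 - <<'E'
from h import *
st(); shift((.460,.078,.11),-0.017)
for n in("side","top"): cv2.imwrite(f"pics/{n}1.png",cv2.resize(robot.capture(n)[{"side":slice(170,290),"top":slice(150,250)}[n],{"side":slice(170,330),"top":slice(110,250)}[n],::-1],None,fx=4.5,fy=4.5))
E
```

```text
t 1.6 tcp [0.4599 0.0804 0.1599] gap 0.0376 F [-1.   0.7 -0.8] T [0.03 0.03 0.02] 
R [[1.0, -0.001, 0.013], [-0.013, 0.001, 1.0], [-0.001, -1.0, 0.0]] q [-0.49  0.46  0.35  2.07 -0.26  0.66  0.03]
shift [ 0.2 49.9 -2.5] turn 0.004
```

View pics/side1.png

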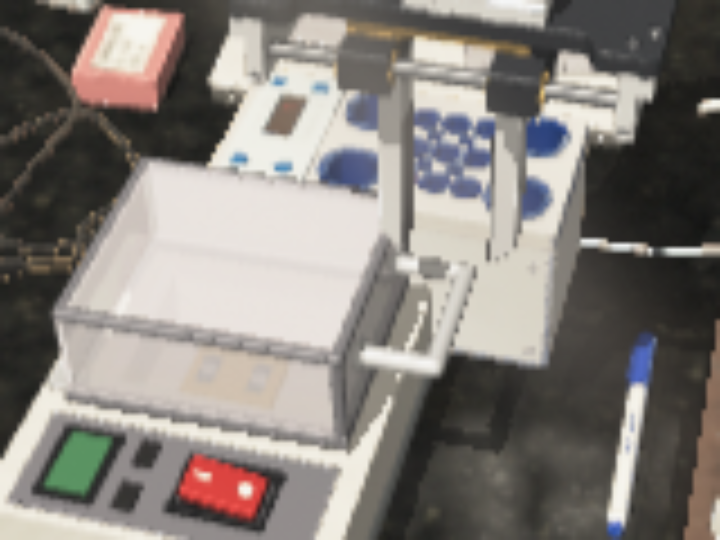

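View pics/top1.png

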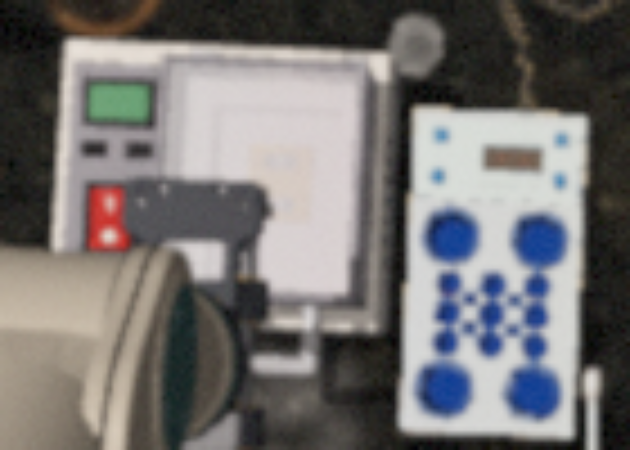

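Emit:
play_rows --moves "0.3 0 0 -2 0; 0.3 0 0 -2 0; 0.3 0 25 -2 0; 0.3 0 50 -2 0; 0.3 0 50 -2 0"

```text
time: 2.2
tcp_pos: [0.4579, 0.0785, 0.1081]
orientation: [[1.0, -0.005, 0.011], [-0.011, -0.001, 1.0], [-0.005, -1.0, -0.001]]
wrist_force: [-0.0, 0.3, 0.1]
finger_gap: 0.0282
```

```bash
python3 - <<'E'
from h import *
st()
for n in("side",): cv2.imwrite(f"pics/{n}2.png",cv2.resize(robot.capture(n)[{"side":slice(170,290),"top":slice(150,250)}[n],{"side":slice(170,330),"top":slice(110,250)}[n],::-1],None,fx=4.5,fy=4.5))
E
```

```text
t 2.2 tcp [0.4579 0.0785 0.1081] gap 0.0282 F [-0.   0.3  0.1] T [-0.08  0.13 -0.01] 
R [[1.0, -0.005, 0.011], [-0.011, -0.001, 1.0], [-0.005, -1.0, -0.001]] q [-0.44  0.55  0.3   2.12 -0.31  0.53  0.08]
```

View pics/side2.png

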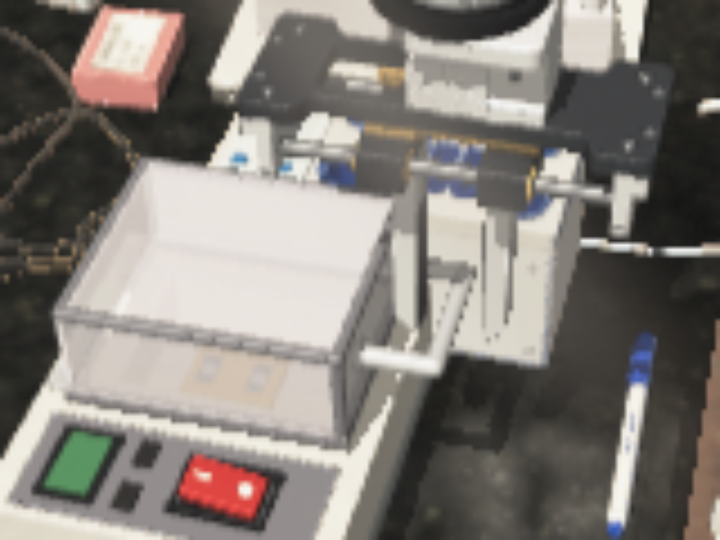

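The fingers straddle the bar (bar about (455,310), the fingers at x≈410 and 495). Now I close on it.

Emit:
play_rows --moves "0 0 0 0 0; 0 0 0 0 0; 0 0 0 0 0; 0 0 0 0 0" --grip_force 15

```text
time: 2.65
tcp_pos: [0.4593, 0.0784, 0.1105]
orientation: [[1.0, -0.001, 0.012], [-0.012, 0.001, 1.0], [-0.001, -1.0, 0.001]]
wrist_force: [-3.4, 0.8, 1.8]
finger_gap: 0.0093
```

```bash
python3 - <<'E'
from h import *
s=st()
R=np.array(s["orientation"]);p=np.array(s["tcp_pos"])
# bar z uncertain; assume at phi0 start
r=.1757;b0=.2063
yaw=-.017;hx=np.array([np.cos(yaw),np.sin(yaw)])
for d0 in(0.,.02,.05):
  a0=b0+d0
  print("d0",d0)
  for th in(.1,.2,.4,.6,.8,1.0,1.2,1.4,1.5,1.6,1.66):
    a=b0+th
    dx=-r*np.cos(a)+r*np.cos(a0);dz=r*np.sin(a)-r*np.sin(a0)
    w=np.array([hx[0]*dx,hx[1]*dx,dz])*1000
    print(th,(R.T@w).round(1))
E
```

```text
t 2.65 tcp [0.4593 0.0784 0.1105] gap 0.0093 F [-3.4  0.8  1.8] T [ 0.05  0.72 -0.01] 
R [[1.0, -0.001, 0.012], [-0.012, 0.001, 1.0], [-0.001, -1.0, 0.001]] q [-0.44  0.54  0.3   2.11 -0.31  0.53  0.08]
d0 0.0
0.1 [  4.4 -17.   -0. ]
0.2 [ 10.5 -33.5  -0. ]
0.4 [ 27.5 -64.2  -0.1]
0.6 [ 50.3 -90.9  -0.2]
0.8 [  77.9 -112.5   -0.3]
1.0 [ 109.2 -128.3   -0.5]
1.2 [ 143.  -137.5   -0.7]
1.4 [ 178.1 -139.8   -0.8]
1.5 [ 195.6 -138.3   -0.9]
1.6 [ 212.8 -135.1   -1. ]
1.66 [ 223.  -132.3   -1.1]
d0 0.02
0.1 [  3.7 -13.6  -0. ]
0.2 [  9.8 -30.   -0. ]
0.4 [ 26.8 -60.7  -0.1]
0.6 [ 49.5 -87.4  -0.2]
0.8 [  77.1 -109.1   -0.3]
1.0 [ 108.4 -124.9   -0.5]
1.2 [ 142.3 -134.1   -0.7]
1.4 [ 177.3 -136.4   -0.8]
1.5 [ 194.8 -134.9   -0.9]
1.6 [ 212.1 -131.7   -1. ]
1.66 [ 222.2 -128.9   -1.1]
d0 0.05
0.1 [ 2.4 -8.4 -0. ]
0.2 [  8.5 -24.9  -0. ]
0.4 [ 25.5 -55.6  -0.1]
0.6 [ 48.3 -82.3  -0.2]
0.8 [  75.8 -104.    -0.3]
1.0 [ 107.2 -119.7   -0.5]
1.2 [ 141.  -128.9   -0.7]
1.4 [ 176.1 -131.2   -0.8]
1.5 [ 193.6 -129.8   -0.9]
1.6 [ 210.8 -126.5   -1. ]
1.66 [ 221.  -123.8   -1.1]
```

Emit:
play_rows --moves "0 4 -14 0 0; 0 10 -30 0 0; 0 17 -46 0 0; 0 27 -61 0 0; 0 37 -75 0 0; 0 50 -87 0 0; 0 63 -99 0 0; 0 77 -109 0 0"

```text
time: 3.45
tcp_pos: [0.5322, 0.077, 0.2197]
orientation: [[1.0, -0.011, 0.012], [-0.012, 0.0, 1.0], [-0.011, -1.0, 0.0]]
wrist_force: [-12.1, -0.7, 13.2]
finger_gap: 0.0022
```

```bash
python3 - <<'E'
from h import *
s=st()
shift([.4593+.077,.0784-.0013,.1105+.109])
shift([.4593+.2121,.0784-.0036,.1105+.1317])
E
```

```text
t 3.45 tcp [0.5322 0.077  0.2197] gap 0.0022 F [-12.1  -0.7  13.2] T [-0.05  3.21  0.04] 
R [[1.0, -0.011, 0.012], [-0.012, 0.0, 1.0], [-0.011, -1.0, 0.0]] q [-0.46  0.48  0.39  1.81 -0.22  0.91  0.02]
shift [4.1 0.1 0.1] turn None
shift [138.9 -24.   -0.5] turn None
```

```bash
python3 - <<'E'
from h import *
st()
for n in("side",): cv2.imwrite(f"pics/{n}3.png",cv2.resize(robot.capture(n)[150:290,170:330,::-1],None,fx=4,fy=4))
E
```

```text
t 3.45 tcp [0.5322 0.077  0.2197] gap 0.0022 F [-12.1  -0.7  13.2] T [-0.05  3.21  0.04] 
R [[1.0, -0.011, 0.012], [-0.012, 0.0, 1.0], [-0.011, -1.0, 0.0]] q [-0.46  0.48  0.39  1.81 -0.22  0.91  0.02]
```

View pics/side3.png

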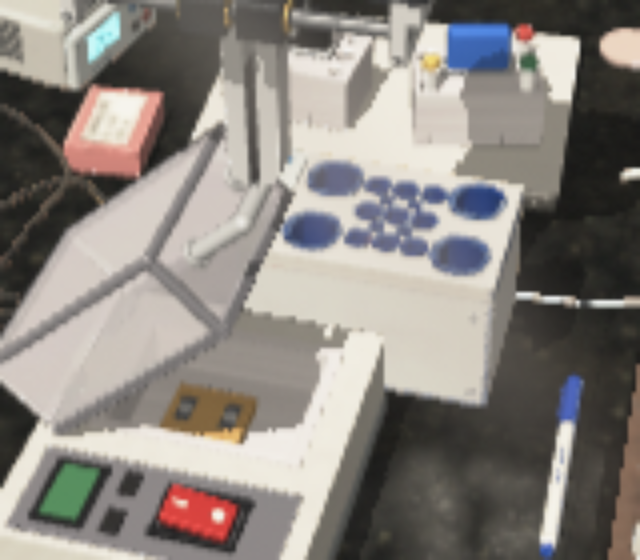

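```bash
cat >> h.py <<'E'
YAW=-.017; O=np.array([.561,.0765])
def barpos(th,yl=0):
    a=.2063+th; r=.1757
    lx=.070-r*np.cos(a); 
    return np.array([O[0]+lx*np.cos(YAW)-yl*np.sin(YAW),O[1]+lx*np.sin(YAW)+yl*np.cos(YAW),.071+r*np.sin(a)])
E
python3 - <<'E'
from h import *
for th in(.6,.65,.7,.75,.8,.85): print(th,barpos(th).round(4),[((project("side",barpos(th,y))-[170,150])*4).round(0) for y in(-.03,0,.03)])
E
```

```text
0.6 [0.5094 0.0774 0.1978] [array([321., 184.]), array([305., 219.]), array([289., 257.])]
0.65 [0.5159 0.0773 0.2037] [array([309., 173.]), array([293., 208.]), array([276., 245.])]
0.7 [0.5227 0.0772 0.2093] [array([296., 162.]), array([279., 197.]), array([262., 234.])]
0.75 [0.5297 0.077  0.2146] [array([282., 152.]), array([266., 187.]), array([248., 223.])]
0.8 [0.537  0.0769 0.2194] [array([268., 142.]), array([251., 176.]), array([233., 213.])]
0.85 [0.5445 0.0768 0.224 ] [array([254., 132.]), array([236., 167.]), array([218., 203.])]
```

Emit:
play_rows --moves "0.1 -6 -15 0 0; 0.1 -12 -40 0 0; 0.3 -12 -60 0 0; 0.3 -12 -60 0 0"

```text
time: 3.9
tcp_pos: [0.5274, 0.0774, 0.2822]
orientation: [[1.0, 0.007, 0.012], [-0.012, 0.001, 1.0], [0.007, -1.0, 0.002]]
wrist_force: [-0.6, 0.7, 0.4]
finger_gap: 0.0218
```

```bash
python3 - <<'E'
from h import *
st()
for n in("side",): cv2.imwrite(f"pics/{n}4.png",cv2.resize(robot.capture(n)[150:290,170:330,::-1],None,fx=4,fy=4,interpolation=cv2.INTER_CUBIC))
E
```

```text
t 3.9 tcp [0.5274 0.0774 0.2822] gap 0.0218 F [-0.6  0.7  0.4] T [-0.11  0.08 -0.04] 
R [[1.0, 0.007, 0.012], [-0.012, 0.001, 1.0], [0.007, -1.0, 0.002]] q [-0.49  0.39  0.41  1.75 -0.18  1.03 -0.02]
```

View pics/side4.png

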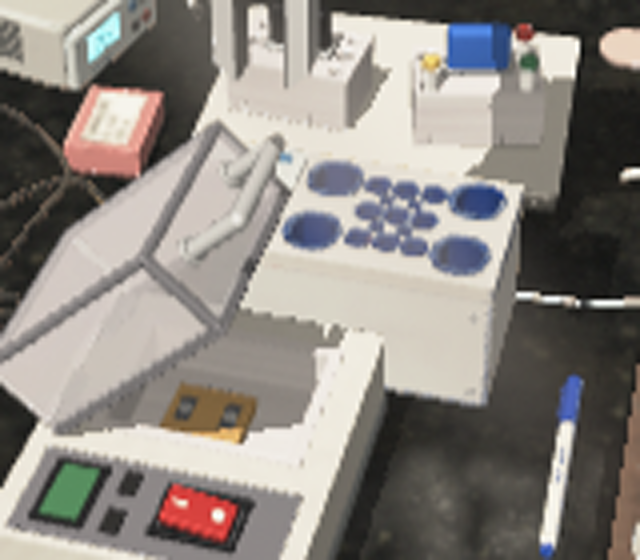

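```bash
python3 - <<'E'
from h import *
P=lambda p:((project("side",p)-[170,150])*4).round(0)
print("tip then",P((.5322,.077,.2007)),P((.5322,.077,.2197)))
print("tips now",P((.5274-.0109,.0774,.2632)),P((.5274+.0109,.0774,.2632)))
im=robot.capture("top")
cv2.imwrite("pics/top4.png",cv2.resize(im[140:250,110:250,::-1],None,fx=5,fy=5,interpolation=cv2.INTER_CUBIC))
E
```

```text
tip then [262. 208.] [260. 178.]
tips now [289. 111.] [245. 105.]
```

View pics/top4.png

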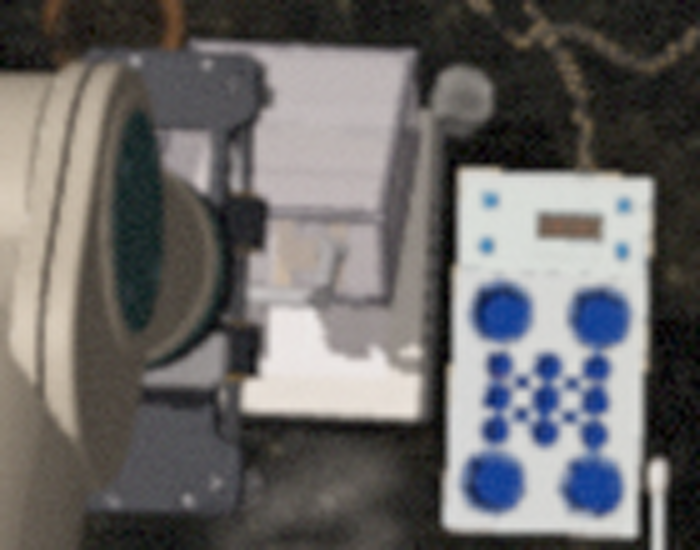

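```bash
python3 - <<'E'
from h import *
P=lambda p:((project("side",p)-[170,170])*4.5).round(0)
for z in(.089,.1081):print(z,P((.4579-.014-.006,.0785,z)),P((.4579+.02,.0785,z)), P((.4579-.014-.006,.0785+.008,z)))
E
```

```text
0.089 [493. 360.] [410. 346.] [490. 372.]
0.1081 [494. 331.] [411. 317.] [491. 343.]
```

```bash
python3 - <<'E'
import cv2
a=cv2.imread("pics/side4.png");cv2.imwrite("pics/side4z.png",cv2.resize(a[0:260,150:350],None,fx=2.2,fy=2.2))
E
```

```text
(no output)
```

View pics/side4z.png

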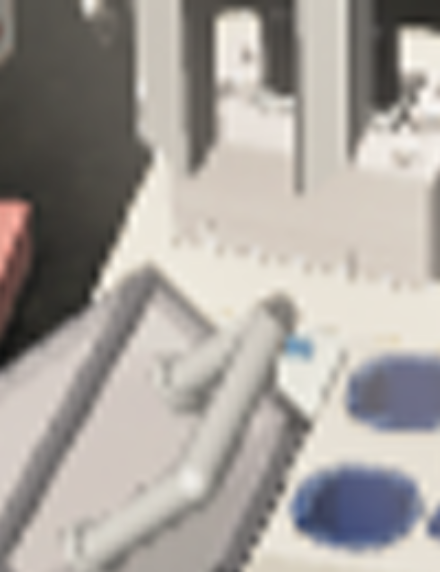

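Emit:
play_rows --moves "0.2 3 0 0 0; 0.2 3 25 0 0; 0.2 3 50 0 0; 0.2 3 74 0 0; 0.2 3 74 0 0" --grip_force 40

```text
time: 4.5
tcp_pos: [0.5263, 0.077, 0.2016]
orientation: [[1.0, -0.006, 0.012], [-0.012, -0.002, 1.0], [-0.006, -1.0, -0.002]]
wrist_force: [-0.1, 0.3, 0.1]
finger_gap: 0.019
```

```bash
python3 - <<'E'
from h import *
st()
for n in("side",): cv2.imwrite(f"pics/{n}5.png",cv2.resize(robot.capture(n)[150:250,190:290,::-1],None,fx=6,fy=6,interpolation=cv2.INTER_CUBIC))
E
```

```text
t 4.5 tcp [0.5263 0.077  0.2016] gap 0.019 F [-0.1  0.3  0.1] T [-0.07  0.11 -0.07] 
R [[1.0, -0.006, 0.012], [-0.012, -0.002, 1.0], [-0.006, -1.0, -0.002]] q [-0.46  0.49  0.38  1.85 -0.23  0.85  0.03]
```

View pics/side5.png

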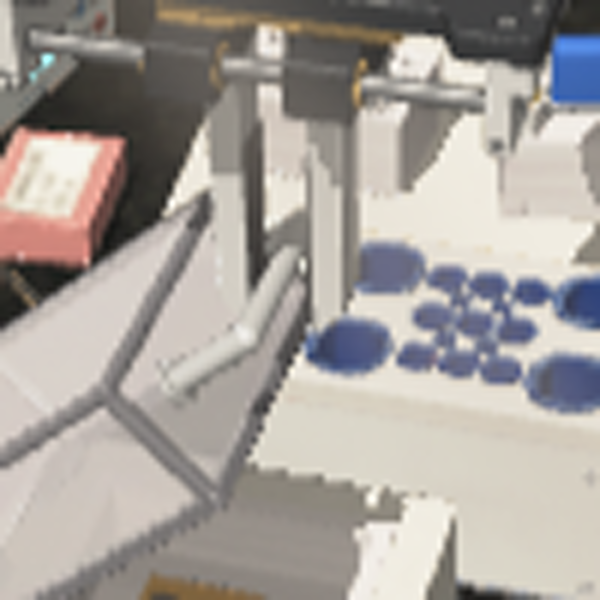

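Emit:
play_rows --moves "0 0 0 0 0; 0 0 0 0 0; 0 0 0 0 0"

```text
time: 4.85
tcp_pos: [0.5299, 0.0772, 0.206]
orientation: [[1.0, 0.004, 0.012], [-0.012, 0.0, 1.0], [0.004, -1.0, 0.0]]
wrist_force: [3.9, -0.5, -3.6]
finger_gap: 0.0085
```

```bash
python3 - <<'E'
from h import *
s=st()
R=np.array(s["orientation"]);p=np.array(s["tcp_pos"])
for t0 in(.72,.75,.77):
  print([ (th,(R.T@(barpos(th)-barpos(t0))*1000).round(0)) for th in(.9,1.0,1.1,1.2,1.3,1.4,1.5,1.6,1.65)])
E
```

```text
t 4.85 tcp [0.5299 0.0772 0.206 ] gap 0.0085 F [ 3.9 -0.5 -3.6] T [-0.22 -0.96 -0.03] 
R [[1.0, 0.004, 0.012], [-0.012, 0.0, 1.0], [0.004, -1.0, 0.0]] q [-0.46  0.48  0.38  1.85 -0.23  0.85  0.03]
[(0.9, array([ 27., -17.,  -0.])), (1.0, array([ 43., -24.,  -0.])), (1.1, array([ 60., -29.,  -0.])), (1.2, array([ 77., -33.,  -0.])), (1.3, array([ 94., -35.,  -0.])), (1.4, array([112., -35.,  -1.])), (1.5, array([129., -33.,  -1.])), (1.6, array([147., -30.,  -1.])), (1.65, array([155., -28.,  -1.]))]
[(0.9, array([ 23., -13.,  -0.])), (1.0, array([ 39., -20.,  -0.])), (1.1, array([ 55., -26.,  -0.])), (1.2, array([ 73., -29.,  -0.])), (1.3, array([ 90., -31.,  -0.])), (1.4, array([108., -32.,  -1.])), (1.5, array([125., -30.,  -1.])), (1.6, array([142., -27.,  -1.])), (1.65, array([151., -24.,  -1.]))]
[(0.9, array([ 20., -11.,  -0.])), (1.0, array([ 36., -18.,  -0.])), (1.1, array([ 53., -24.,  -0.])), (1.2, array([ 70., -28.,  -0.])), (1.3, array([ 87., -29.,  -0.])), (1.4, array([105., -30.,  -0.])), (1.5, array([122., -28.,  -1.])), (1.6, array([140., -25.,  -1.])), (1.65, array([148., -22.,  -1.]))]
```

Emit:
play_rows --moves "0 10 -6 0 0; 0 21 -12 0 0; 0 30 -17 0 0; 0 38 -20 0 0; 0 46 -23 0 0; 0 55 -26 0 0; 0 64 -28 0 0; 0 73 -29 0 0"

```text
time: 5.65
tcp_pos: [0.6008, 0.0757, 0.2357]
orientation: [[1.0, -0.001, 0.012], [-0.012, -0.0, 1.0], [-0.001, -1.0, -0.0]]
wrist_force: [-4.4, -2.9, 7.5]
finger_gap: 0.0089
```

```bash
python3 - <<'E'
from h import *
s=st()
shift(np.array([.5299,.0772,.206])+barpos(1.64)-barpos(.76))
E
```

```text
t 5.65 tcp [0.6008 0.0757 0.2357] gap 0.0089 F [-4.4 -2.9  7.5] T [-0.52  1.49 -0.04] 
R [[1.0, -0.001, 0.012], [-0.012, -0.0, 1.0], [-0.001, -1.0, -0.0]] q [-0.41  0.56  0.39  1.61 -0.24  1.02  0.03]
shift [76.7  5.1 -0. ] turn None
```

Emit:
play_rows --moves "0 9 -1 0 0; 0 18 -2 0 0; 0 27 -2 0 0; 0 36 -2 0 0; 0 46 -1 0 0; 0 56 0 0 0; 0 66 2 0 0; 0 76 5 0 0"

```text
time: 6.45
tcp_pos: [0.6786, 0.074, 0.2294]
orientation: [[1.0, 0.001, 0.013], [-0.013, -0.002, 1.0], [0.001, -1.0, -0.002]]
wrist_force: [-1.8, -4.7, 5.0]
finger_gap: 0.0087
```

```bash
python3 - <<'E'
from h import *
st()
for n in("side",): cv2.imwrite(f"pics/{n}6.png",cv2.resize(robot.capture(n)[130:280,160:310,::-1],None,fx=4,fy=4,interpolation=cv2.INTER_CUBIC))
E
```

```text
t 6.45 tcp [0.6786 0.074  0.2294] gap 0.0087 F [-1.8 -4.7  5. ] T [-1.2   0.84 -0.03] 
R [[1.0, 0.001, 0.013], [-0.013, -0.002, 1.0], [0.001, -1.0, -0.002]] q [-0.35  0.68  0.37  1.39 -0.26  1.12  0.05]
```

View pics/side6.png

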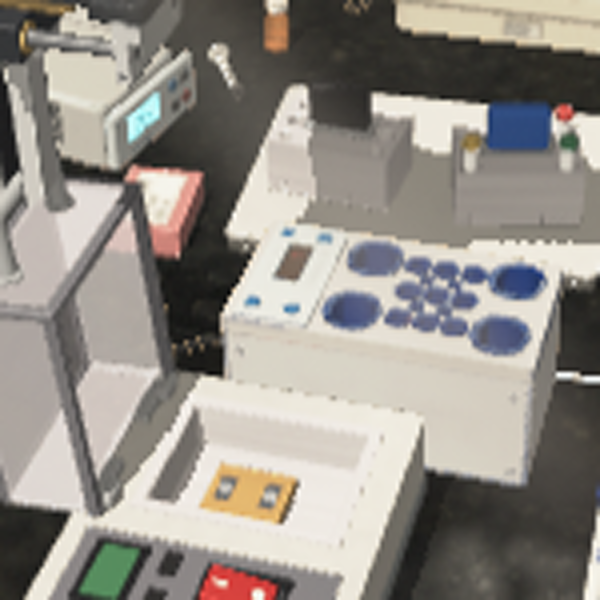

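Emit:
play_rows --moves "0.2 0 0 0 0; 0.2 0 0 0 0; 0.2 0 -25 0 0; 0.35 0 -60 0 0; 0.35 0 -70 0 0; 0.35 -50 -70 0 0.1"

```text
time: 7.1
tcp_pos: [0.6325, 0.0775, 0.2995]
orientation: [[0.994, 0.008, 0.112], [-0.112, 0.0, 0.994], [0.008, -1.0, 0.001]]
wrist_force: [-0.7, 0.8, 0.1]
finger_gap: 0.0328
```

```bash
python3 - <<'E'
from h import *
st()
shift((.4797,-.276,.20),.238+np.pi/2)
im=robot.capture("top");cv2.imwrite("pics/top7.png",cv2.resize(im[140:250,110:250,::-1],None,fx=5,fy=5,interpolation=cv2.INTER_CUBIC))
E
```

```text
t 7.1 tcp [0.6325 0.0775 0.2995] gap 0.0328 F [-0.7  0.8  0.1] T [-0.03  0.05 -0.  ] 
R [[0.994, 0.008, 0.112], [-0.112, 0.0, 0.994], [0.008, -1.0, 0.001]] q [-0.41  0.55  0.42  1.44 -0.23  1.19 -0.07]
shift [-113.1   98.1 -368.5] turn 1.221
```

View pics/top7.png

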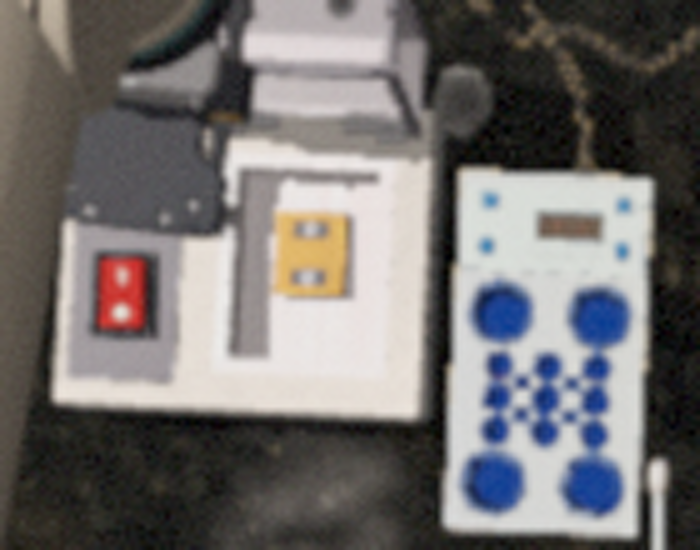

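Emit:
play_rows --moves "0.35 -113 60 -368 1.22; 0.35 -113 60 -368 1.22; 0.35 -113 60 -368 1.22; 0.35 -113 60 -368 1.22; 0.35 -113 60 -368 1.22; 0.35 -113 60 -368 1.22; 0.35 -113 90 -368 1.22; 0.35 -113 90 -368 1.22"

```text
time: 7.95
tcp_pos: [0.4733, -0.2775, 0.2084]
orientation: [[0.251, 0.002, 0.968], [-0.968, 0.001, 0.251], [-0.0, -1.0, 0.002]]
wrist_force: [0.3, 0.3, 0.5]
finger_gap: 0.0327
```

```bash
python3 - <<'E'
from h import *
st()
shift((.4797,-.276,.14),.238+np.pi/2)
im=robot.capture("top");cv2.imwrite("pics/top8f.png",im[:,:,::-1]);cv2.imwrite("pics/top8.png",cv2.resize(im[140:250,110:220,::-1],None,fx=5,fy=5,interpolation=cv2.INTER_CUBIC))
im=robot.capture("side");cv2.imwrite("pics/side8f.png",im[:,:,::-1]);cv2.imwrite("pics/side8.png",cv2.resize(im[110:310,160:340,::-1],None,fx=3,fy=3,interpolation=cv2.INTER_CUBIC))
E
```

```text
t 7.95 tcp [ 0.4733 -0.2775  0.2084] gap 0.0327 F [0.3 0.3 0.5] T [-0.03  0.07 -0.01] 
R [[0.251, 0.002, 0.968], [-0.968, 0.001, 0.251], [-0.0, -1.0, 0.002]] q [ 0.02  0.57  0.72  1.81 -0.46  0.93 -0.37]
shift [ 0.2 68.4  6.4] turn 0.016
```

View pics/top8.png

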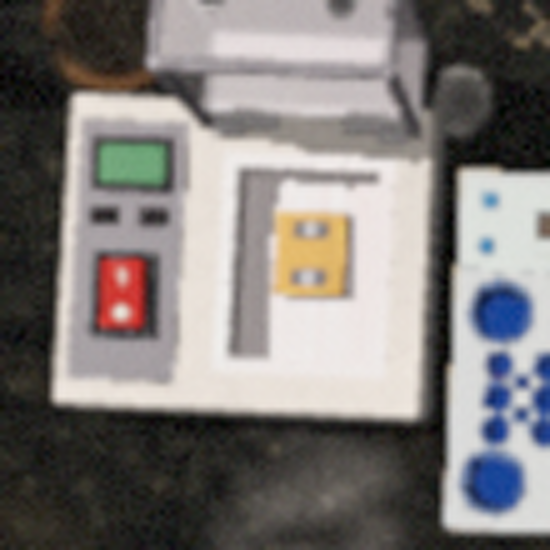

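View pics/side8.png

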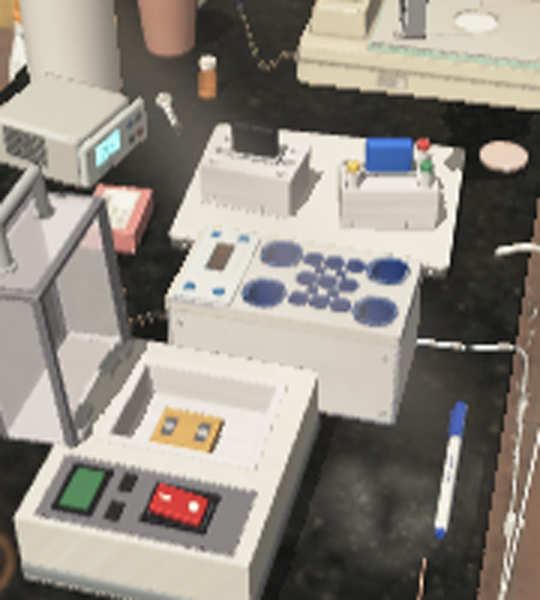

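```bash
python3 - <<'E'
from h import *
print(project("side",(.4733,-.2775,.208)),project("side",(.4797,-.276,.097)),project("top",(.4733,-.2775,.208)))
E
```

```text
[294.07710996 120.45058979] [289.59176301 156.42896052] [310.35346651 227.81056456]
```

View pics/side8f.png

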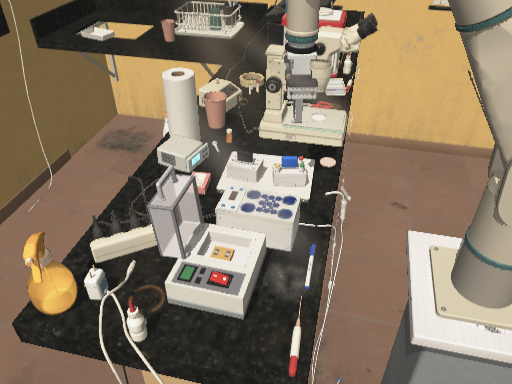

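View pics/top8f.png

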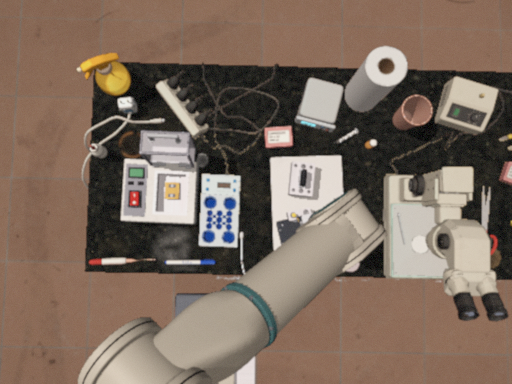

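```bash
python3 - <<'E'
from h import *
for n,f in(("top","pics/top8f.png"),("side","pics/side8f.png")):
    im=cv2.imread(f);h=cv2.cvtColor(im,cv2.COLOR_BGR2HSV)
    def comp(m,lo,hi,roi):
        mm=np.zeros_like(m);x0,x1,y0,y1=roi;mm[y0:y1,x0:x1]=m[y0:y1,x0:x1]
        c,_=cv2.findContours(mm,0,2);k=max(c,key=cv2.contourArea);return cv2.minAreaRect(k),cv2.boundingRect(k)
    roi=(150,200,170,215) if n=="top" else (200,245,235,270)
    m=cv2.inRange(h,(10,60,120),(25,255,255)); r=comp(m,0,0,roi);print(n,"plate",r,[onz(n,q,.049).round(4).tolist() for q in cv2.boxPoints(r[0])],onz(n,r[0][0],.049).round(4))
    roi=(120,150,180,220) if n=="top" else (190,240,260,300)
    m=cv2.inRange(h,(0,150,80),(8,255,255))|cv2.inRange(h,(172,150,80),(180,255,255)); r=comp(m,0,0,roi);print(n,"rocker",r,onz(n,r[0][0],.079).round(4),[onz(n,q,.079).round(4).tolist() for q in cv2.boxPoints(r[0])])
t=lambda x,y,s,ox,oy:((x+.5)/s-.5+ox,(y+.5)/s-.5+oy)
for k,p in dict(bl=(73,95),fl=(53,405),fr=(422,420),r1=(440,155)).items(): print(k,onz("top",t(*p,5,110,140),.07).round(4))
for k,p in dict(fl=(15,520),fr=(248,560),br=(320,372)).items(): print(k,onz("side",t(*p,3,160,110),.07).round(4))
E
python3 - <<'E'
import cv2
a=cv2.imread("pics/top8f.png");b=a[155:225,115:205]
b=cv2.resize(b,None,fx=8,fy=8,interpolation=cv2.INTER_CUBIC);b=cv2.convertScaleAbs(b,alpha=2.2,beta=-290);cv2.imwrite("pics/top8z.png",b)
a=cv2.imread("pics/side8f.png");b=a[215:285,185:275]
b=cv2.resize(b,None,fx=8,fy=8,interpolation=cv2.INTER_CUBIC);b=cv2.convertScaleAbs(b,alpha=2,beta=-240);cv2.imwrite("pics/side8z.png",b)
E
```

```text
top plate (((172.0, 190.0), (16.0, 14.0), 90.0), (165, 182, 15, 17)) [[0.5908, 0.095, 0.049], [0.5916, 0.0571, 0.049], [0.5481, 0.0557, 0.049], [0.5473, 0.0935, 0.049]] [0.5694 0.0753 0.049 ]
top rocker (((134.0, 198.5), (13.0, 8.0), 90.0), (130, 192, 9, 14)) [0.5422 0.1701 0.079 ] [[0.5592, 0.1813, 0.079], [0.5596, 0.1603, 0.079], [0.5253, 0.159, 0.079], [0.5248, 0.18, 0.079]]
side plate (((221.57923889160156, 252.57736206054688), (21.868906021118164, 12.224472999572754), 10.619654655456543), (210, 246, 24, 15)) [[0.5906, 0.0948, 0.049], [0.5976, 0.0576, 0.049], [0.5465, 0.0586, 0.049], [0.541, 0.0954, 0.049]] [0.5688 0.0769 0.049 ]
side rocker (((219.0500030517578, 277.85003662109375), (17.708751678466797, 10.435514450073242), 18.43494987487793), (210, 271, 19, 14)) [0.5425 0.1739 0.079 ] [[0.5603, 0.184, 0.079], [0.5622, 0.1573, 0.079], [0.5245, 0.1638, 0.079], [0.5236, 0.19, 0.079]]
bl [0.6492 0.2024 0.07  ]
fl [0.4834 0.2063 0.07  ]
fr [0.4794 0.0111 0.07  ]
r1 [0.6212 0.0055 0.07  ]
fl [0.6474 0.2048 0.07  ]
fr [0.4871 0.2009 0.07  ]
br [0.4804 0.0153 0.07  ]
```

View pics/top8z.png

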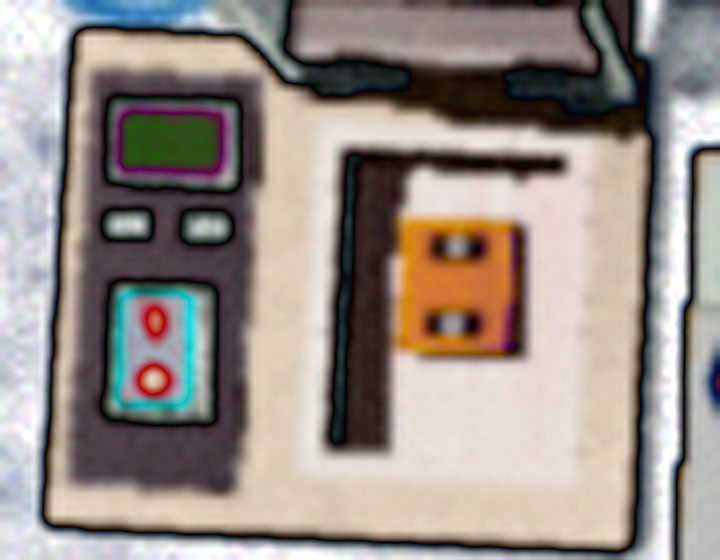

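View pics/side8z.png

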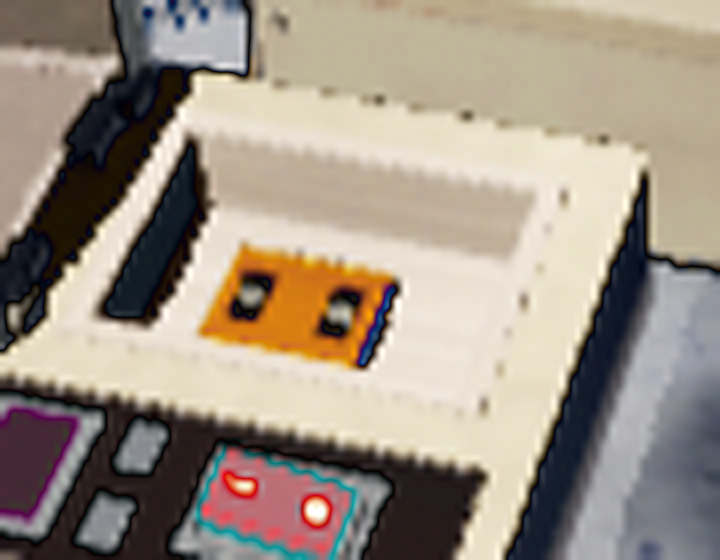

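Emit:
play_rows --moves "0.35 0 30 0 0.015; 0.35 0 60 0 0.015; 0.35 0 60 0 0.015; 0.35 0 60 0 0.015"

```text
time: 8.45
tcp_pos: [0.474, -0.2761, 0.1491]
orientation: [[0.243, -0.0, 0.97], [-0.97, 0.001, 0.243], [-0.001, -1.0, -0.0]]
wrist_force: [-1.0, -1.0, 0.1]
finger_gap: 0.0327
```

```bash
python3 - <<'E'
from h import *
st()
shift((.4797,-.276,.084),.238+np.pi/2)
for n in("top","side"):
    im=robot.capture(n);x=slice(250,350);y=slice(170,270) if n=="top" else slice(90,190)
    cv2.imwrite(f"pics/{n}9.png",cv2.resize(im[y,x,::-1],None,fx=6,fy=6,interpolation=cv2.INTER_CUBIC))
E
```

```text
t 8.45 tcp [ 0.474  -0.2761  0.1491] gap 0.0327 F [-1.  -1.   0.1] T [-0.08  0.14  0.05] 
R [[0.243, -0.0, 0.97], [-0.97, 0.001, 0.243], [-0.001, -1.0, -0.0]] q [ 0.06  0.64  0.67  1.87 -0.54  0.81 -0.32]
shift [ 1.4 65.1  5.5] turn 0.007
```

View pics/side9.png

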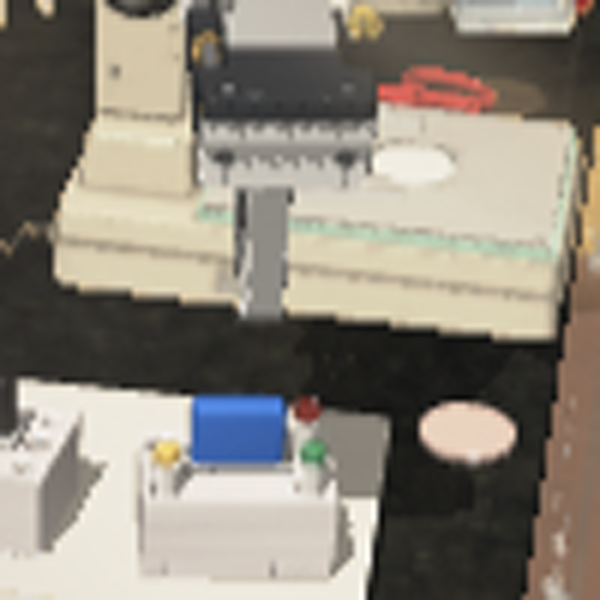

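View pics/top9.png

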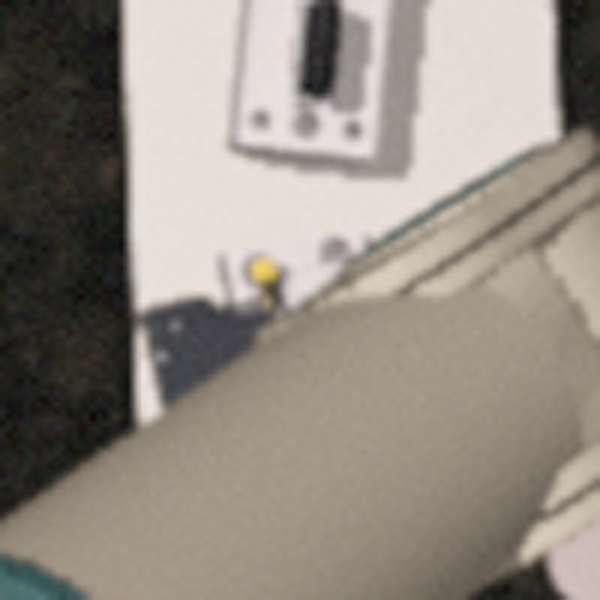

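Emit:
play_rows --moves "0.35 1 0 5 0.007; 0.35 1 20 5 0.007; 0.35 1 45 5 0.007; 0.35 1 66 5 0.007; 0.35 1 66 5 0.007; 0.35 1 66 5 0.007"

```text
time: 9.15
tcp_pos: [0.4795, -0.2771, 0.0839]
orientation: [[0.235, 0.001, 0.972], [-0.972, -0.001, 0.235], [0.001, -1.0, 0.001]]
wrist_force: [-0.0, 0.1, -0.2]
finger_gap: 0.0328
```

```bash
python3 - <<'E'
from h import *
st()
shift((.4797,-.276,.083),.238+np.pi/2)
for n in("side",):
    im=robot.capture(n);x=slice(250,350);y=slice(170,270) if n=="top" else slice(90,190)
    cv2.imwrite(f"pics/{n}10.png",cv2.resize(im[y,x,::-1],None,fx=6,fy=6,interpolation=cv2.INTER_CUBIC))
E
```

```text
t 9.15 tcp [ 0.4795 -0.2771  0.0839] gap 0.0328 F [-0.   0.1 -0.2] T [-0.02  0.09  0.01] 
R [[0.235, 0.001, 0.972], [-0.972, -0.001, 0.235], [0.001, -1.0, 0.001]] q [ 0.11  0.74  0.58  1.91 -0.63  0.68 -0.26]
shift [-1.   0.9  0.4] turn -0.001
```

View pics/side10.png

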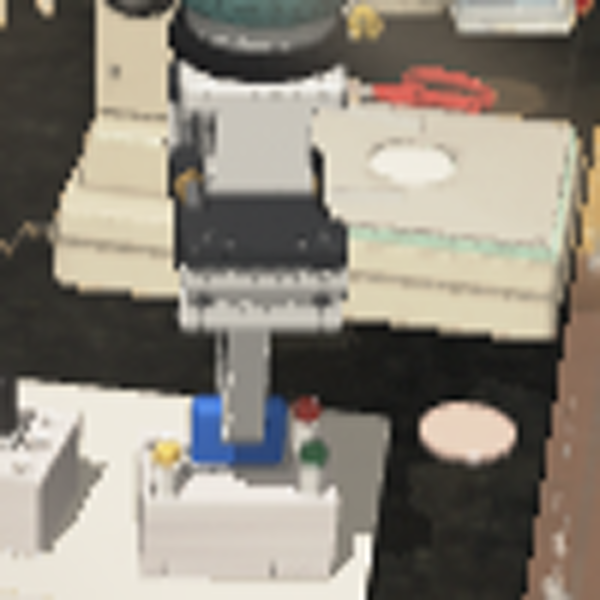

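Emit:
play_rows --moves "0 -1 1 1 0; 0 -1 1 1 0; 0 -1 1 1 0; 0 -1 1 1 0; 0 -1 1 1 0; 0 -1 -2 1 0; 0 -1 -15 1 0; 0 -1 -15 1 0" --grip_force 55

```text
time: 10.0
tcp_pos: [0.4796, -0.2754, 0.0989]
orientation: [[0.235, 0.0, 0.972], [-0.972, -0.0, 0.235], [0.0, -1.0, 0.0]]
wrist_force: [0.5, -0.7, -6.1]
finger_gap: 0.0137
```

```bash
python3 - <<'E'
from h import *
st()
for n in("side",):
    im=robot.capture(n);x=slice(250,350);y=slice(170,270) if n=="top" else slice(90,190)
    cv2.imwrite(f"pics/{n}11.png",cv2.resize(im[y,x,::-1],None,fx=6,fy=6,interpolation=cv2.INTER_CUBIC))
E
```

```text
t 10.0 tcp [ 0.4796 -0.2754  0.0989] gap 0.0137 F [ 0.5 -0.7 -6.1] T [-0.1   0.05 -0.02] 
R [[0.235, 0.0, 0.972], [-0.972, -0.0, 0.235], [0.0, -1.0, 0.0]] q [ 0.09  0.71  0.61  1.9  -0.61  0.72 -0.28]
```

View pics/side11.png

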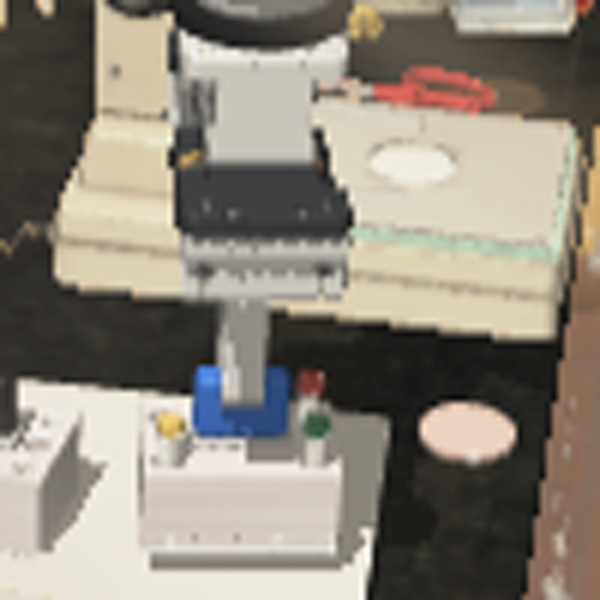

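```bash
python3 - <<'E'
from h import *
shift((.5608,.0764,.20),-.02+np.pi/2)
E
```

```text
shift [-322.8 -101.5  161.5] turn 0.257
```

Emit:
play_rows --moves "0 0 -30 0 0; 0 0 -65 0 0; 0 0 -101 0 0; 0 0 -101 0 0"

```text
time: 10.45
tcp_pos: [0.4817, -0.2776, 0.203]
orientation: [[0.235, 0.007, 0.972], [-0.972, -0.004, 0.235], [0.006, -1.0, 0.006]]
wrist_force: [0.2, -0.7, -6.3]
finger_gap: 0.0135
```

Emit:
play_rows --moves "0 -22 0 11 0.02; 0 -57 0 28 0.05; 0 -97 0 48 0.08; 0 -137 0 68 0.11; 0 -177 0 88 0.14; 0 -217 0 108 0.18; 0 -257 0 128 0.21; 0 -297 0 148 0.25"

```text
time: 11.25
tcp_pos: [0.5525, 0.0503, 0.1972]
orientation: [[-0.014, -0.003, 1.0], [-1.0, 0.0, -0.014], [-0.0, -1.0, -0.003]]
wrist_force: [1.3, -0.1, -4.8]
finger_gap: 0.0138
```

```bash
python3 - <<'E'
from h import *
st()
shift((.5608,.0764,.17),-.02+np.pi/2)
E
```

```text
t 11.25 tcp [0.5525 0.0503 0.1972] gap 0.0138 F [ 1.3 -0.1 -4.8] T [-0.09  0.04  0.02] 
R [[-0.014, -0.003, 1.0], [-1.0, 0.0, -0.014], [-0.0, -1.0, -0.003]] q [-0.66  0.63  0.84  1.81 -0.57  0.96 -1.16]
shift [-26.2  27.2   8. ] turn 0.006
```

Emit:
play_rows --moves "0 -13 0 4 0.006; 0 -26 10 8 0.006; 0 -26 25 8 0.006; 0 -26 27 8 0.006; 0 -26 27 8 0.006"

```text
time: 11.75
tcp_pos: [0.5608, 0.0715, 0.1709]
orientation: [[-0.023, -0.003, 1.0], [-1.0, -0.001, -0.023], [0.001, -1.0, -0.003]]
wrist_force: [0.1, 0.1, -6.0]
finger_gap: 0.0134
```

```bash
python3 - <<'E'
from h import *
st()
shift((.5608,.0764,.125),-.02+np.pi/2)
for n in("side","top"):
    im=robot.capture(n);x,y=(slice(160,300),slice(170,290)) if n=="side" else (slice(110,230),slice(130,240))
    cv2.imwrite(f"pics/{n}12.png",cv2.resize(im[y,x,::-1],None,fx=5,fy=5,interpolation=cv2.INTER_CUBIC))
E
```

```text
t 11.75 tcp [0.5608 0.0715 0.1709] gap 0.0134 F [ 0.1  0.1 -6. ] T [0.01 0.12 0.02] 
R [[-0.023, -0.003, 1.0], [-1.0, -0.001, -0.023], [0.001, -1.0, -0.003]] q [-0.67  0.68  0.81  1.81 -0.61  0.93 -1.18]
shift [-4.9 45.9 -0. ] turn -0.003
```

View pics/side12.png

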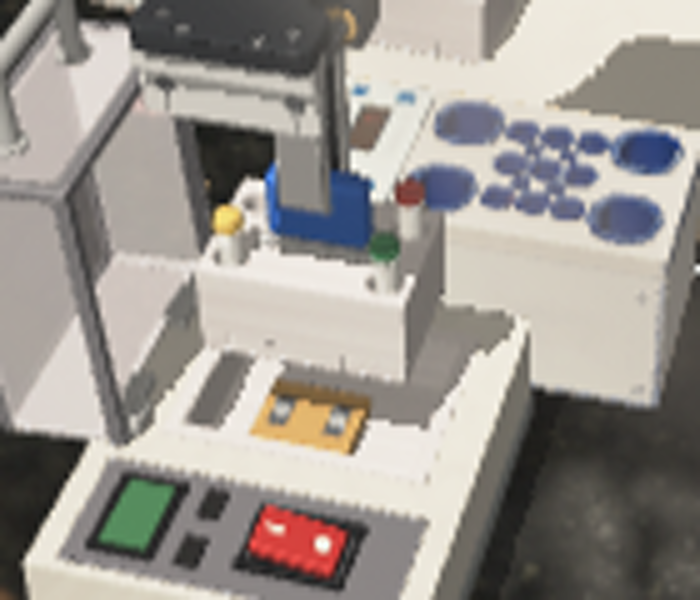

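View pics/top12.png

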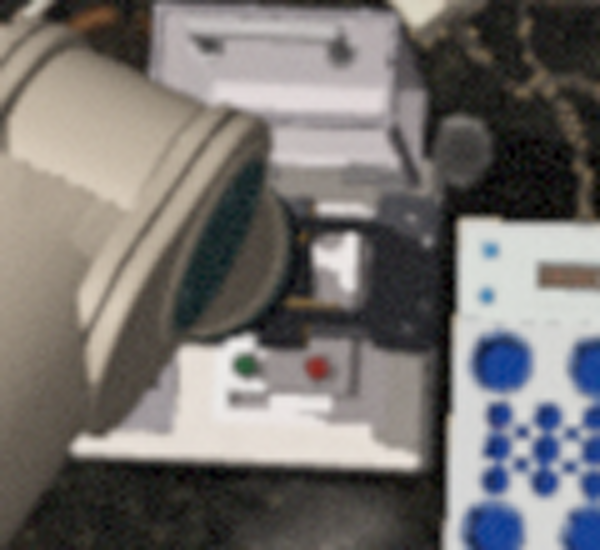

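```bash
python3 - <<'E'
from h import *
t=lambda x,y,s,ox,oy:((x+.5)/s-.5+ox,(y+.5)/s-.5+oy)
z=.105
a=onz("side",t(205,342,5,160,170),z);b=onz("side",t(405,380,5,160,170),z)
print(a,b,(a+b)/2,np.linalg.norm(a-b))
for p in((.5608+.045,.0715+.031-.0009,z),(.5608-.045,.0715+.031+.0009,z)): print((project("side",p)-[160,170])*5)
E
```

```text
[0.60600692 0.09840394 0.105     ] [0.51704716 0.10068766 0.105     ] [0.56152704 0.0995458  0.105     ] 0.08898907215418915
[200.95229845 345.12135469]
[404.17944949 382.94371581]
```

Emit:
play_rows --moves "0 -6 0 0 0; 0 -6 12 0 0; 0 -6 26 0 0; 0 -6 40 0 0; 0 -6 50 0 0; 0 -6 50 0 0"

```text
time: 12.45
tcp_pos: [0.5606, 0.0798, 0.1199]
orientation: [[-0.019, -0.004, 1.0], [-1.0, -0.001, -0.019], [0.001, -1.0, -0.004]]
wrist_force: [-0.7, 0.9, -5.2]
finger_gap: 0.0133
```

```bash
python3 - <<'E'
from h import *
st()
shift((.5608,.0775,.106),-.02+np.pi/2)
E
```

```text
t 12.45 tcp [0.5606 0.0798 0.1199] gap 0.0133 F [-0.7  0.9 -5.2] T [ 0.03  0.19 -0.05] 
R [[-0.019, -0.004, 1.0], [-1.0, -0.001, -0.019], [0.001, -1.0, -0.004]] q [-0.65  0.74  0.75  1.85 -0.67  0.83 -1.14]
shift [ 2.3 13.9  0.3] turn 0.001
```

Descend gently and see where it stops.

Emit:
play_rows --moves "0 2 2 0 0; 0 2 4 0 0; 0 2 6 0 0; 0 2 7 0 0; 0 2 7 0 0"

```text
time: 12.95
tcp_pos: [0.5622, 0.0779, 0.1151]
orientation: [[-0.019, 0.0, 1.0], [-1.0, 0.0, -0.019], [-0.0, -1.0, 0.0]]
wrist_force: [-0.2, 0.6, -5.8]
finger_gap: 0.0134
```

```bash
python3 - <<'E'
from h import *
st()
for n in("side","top"):
    im=robot.capture(n);x,y=(slice(160,300),slice(170,290)) if n=="side" else (slice(110,230),slice(130,240))
    cv2.imwrite(f"pics/{n}13.png",cv2.resize(im[y,x,::-1],None,fx=5,fy=5,interpolation=cv2.INTER_CUBIC))
E
```

```text
t 12.95 tcp [0.5622 0.0779 0.1151] gap 0.0134 F [-0.2  0.6 -5.8] T [0.06 0.13 0.04] 
R [[-0.019, 0.0, 1.0], [-1.0, 0.0, -0.019], [-0.0, -1.0, 0.0]] q [-0.64  0.75  0.74  1.85 -0.68  0.82 -1.13]
```

View pics/side13.png

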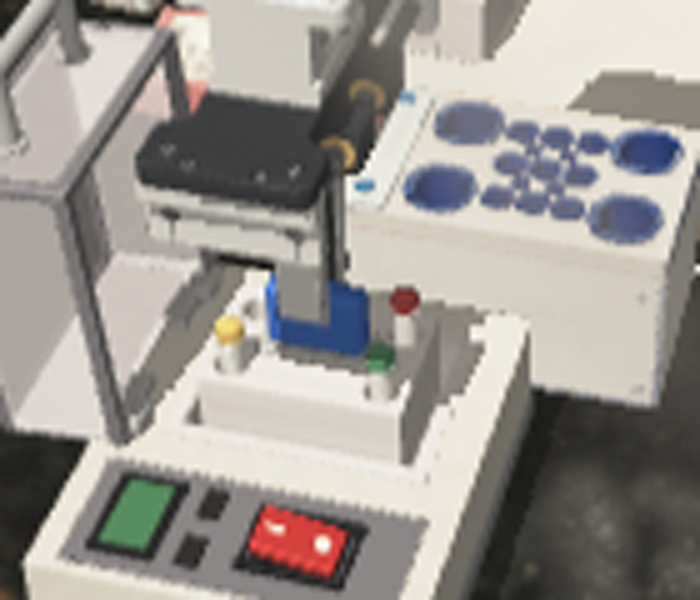

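Emit:
play_rows --moves "0 0 1 -1 0; 0 0 2 -1 0; 0 0 3 -1 0; 0 0 4 -1 0; 0 0 4 -1 0"

```text
time: 13.55
tcp_pos: [0.5611, 0.0779, 0.1109]
orientation: [[-0.019, -0.0, 1.0], [-1.0, -0.0, -0.019], [0.0, -1.0, -0.0]]
wrist_force: [0.1, 0.9, -6.2]
finger_gap: 0.0134
```

Emit:
play_rows --moves "0 0 1 0 0; 0 0 2 0 0; 0 0 3 0 0; 0 0 4 0 0; 0 0 4 0 0"

```text
time: 14.05
tcp_pos: [0.561, 0.0779, 0.1069]
orientation: [[-0.019, -0.0, 1.0], [-1.0, -0.0, -0.019], [0.0, -1.0, -0.0]]
wrist_force: [0.2, 1.1, -5.8]
finger_gap: 0.0134
```

Emit:
play_rows --moves "0 0 1 0 0; 0 0 2 0 0; 0 0 3 0 0; 0 0 3 0 0"

```text
time: 14.45
tcp_pos: [0.5613, 0.0776, 0.1058]
orientation: [[-0.02, 0.001, 1.0], [-1.0, 0.001, -0.02], [-0.001, -1.0, 0.001]]
wrist_force: [-4.7, 0.8, 9.8]
finger_gap: 0.0135
```

```bash
python3 - <<'E'
from h import *
st()
for n in("side",):
    im=robot.capture(n);x,y=(slice(190,270),slice(210,280)) 
    cv2.imwrite(f"pics/{n}14.png",cv2.resize(im[y,x,::-1],None,fx=8,fy=8,interpolation=cv2.INTER_CUBIC))
E
```

```text
t 14.45 tcp [0.5613 0.0776 0.1058] gap 0.0135 F [-4.7  0.8  9.8] T [ 0.09  1.2  -0.01] 
R [[-0.02, 0.001, 1.0], [-1.0, 0.001, -0.02], [-0.001, -1.0, 0.001]] q [-0.63  0.76  0.73  1.86 -0.7   0.8  -1.11]
```

View pics/side14.png

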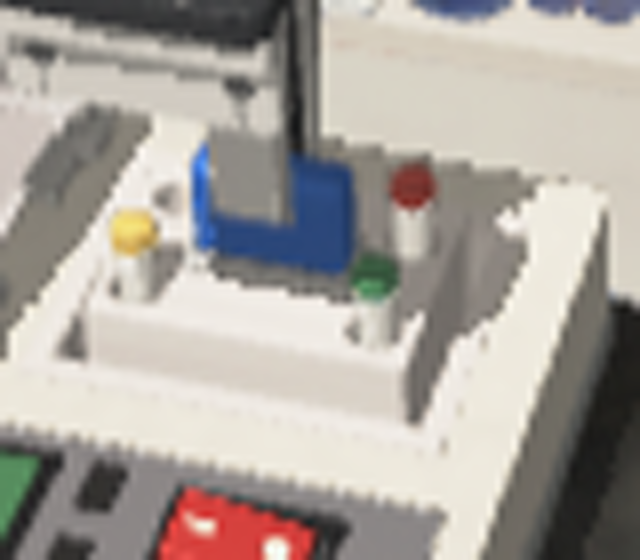

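```bash
python3 - <<'E'
from h import *
for z in(.084,.093):
  for x in(.045,-.045): print(z,((project("side",(.5613+x,.0776+.031-.02*x,z))-[190,210])*8+3.5).round(0))
for z in(.084,.093):
  print("grip bottom/top",((project("side",(.5613-.022,.0776+.007,z+.036))-[190,210])*8+3.5).round(0))
E
```

```text
0.084 [ 82. 308.]
0.084 [404. 369.]
0.093 [ 79. 284.]
0.093 [403. 345.]
grip bottom/top [342. 192.]
grip bottom/top [340. 166.]
```

Emit:
play_rows --moves "0 0 -1 0 0; 0.25 0 -1 0 0; 0.35 0 -1 0 0; 0.35 0 -1 0 0; 0.35 0 -20 0 0; 0.35 0 -60 0 0; 0.35 0 -110 0 0; 0.35 0 -150 -10 0"

```text
time: 15.3
tcp_pos: [0.5526, 0.0776, 0.2564]
orientation: [[-0.02, 0.003, 1.0], [-1.0, -0.001, -0.02], [0.001, -1.0, 0.003]]
wrist_force: [0.5, 1.1, 0.8]
finger_gap: 0.0328
```

```bash
python3 - <<'E'
from h import *
st()
for n in("side",):
    im=robot.capture(n);x,y=(slice(160,300),slice(170,290)) if n=="side" else (slice(110,230),slice(130,240))
    cv2.imwrite(f"pics/{n}15.png",cv2.resize(im[y,x,::-1],None,fx=5,fy=5,interpolation=cv2.INTER_CUBIC))
for z in(.12,.129):
  for x in(.022,-.022): print(z,((project("side",(.5613+x,.0776+.007-.02*x,z))-[160,170])*5+2).round(0))
for z in(.084,.093):
  for x in(.045,-.045): print(z,((project("side",(.5613+x,.0776+.031-.02*x,z))-[160,170])*5+2).round(0))
shift(barpos(1.64)+[0,0,.05],-.02)
E
```

```text
t 15.3 tcp [0.5526 0.0776 0.2564] gap 0.0328 F [0.5 1.1 0.8] T [-0.02  0.11  0.05] 
R [[-0.02, 0.003, 1.0], [-1.0, -0.001, -0.02], [0.001, -1.0, 0.003]] q [-0.75  0.58  0.9   1.73 -0.5   1.08 -1.27]
0.12 [264. 302.]
0.12 [363. 320.]
0.129 [263. 287.]
0.129 [362. 304.]
0.084 [201. 392.]
0.084 [402. 431.]
0.093 [199. 377.]
0.093 [402. 415.]
shift [ -0.2 -26.8 125.1] turn 1.57
```

View pics/side15.png

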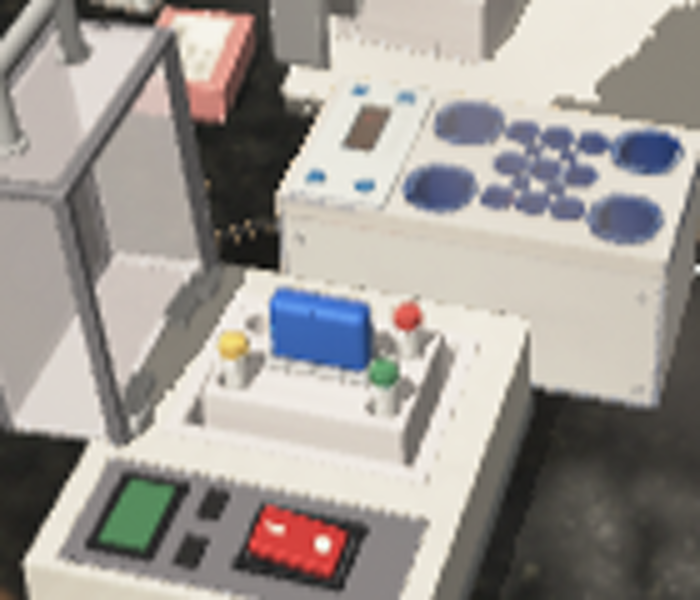

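Emit:
play_rows --moves "0.2 0 -30 20 -0.1; 0.2 0 -45 60 -0.3; 0.2 3 -45 100 -0.5; 0.2 3 -45 126 -0.7; 0.2 3 -45 126 -0.9; 0.2 3 -45 126 -1.1; 0.2 3 -45 126 -1.4; 0.2 3 -45 126 -1.57"

```text
time: 16.15
tcp_pos: [0.6772, 0.0726, 0.2984]
orientation: [[0.907, -0.0, 0.421], [-0.421, 0.0, 0.907], [-0.0, -1.0, -0.0]]
wrist_force: [0.5, -0.0, -0.4]
finger_gap: 0.0189
```

Emit:
play_rows --moves "0.2 0 0 0 -1.57; 0.2 0 0 0 -1.57; 0.2 0 0 0 -1.57; 0.2 0 0 0 -1.57"

```text
time: 16.55
tcp_pos: [0.6771, 0.0727, 0.2985]
orientation: [[0.986, -0.0, -0.165], [0.165, 0.0, 0.986], [-0.0, -1.0, 0.0]]
wrist_force: [-0.4, -0.2, 0.4]
finger_gap: 0.0187
```

```bash
python3 - <<'E'
from h import *
st()
shift((.679,.0745,.2285),-.013)
E
```

```text
t 16.55 tcp [0.6771 0.0727 0.2985] gap 0.0187 F [-0.4 -0.2  0.4] T [-0.04  0.1  -0.02] 
R [[0.986, -0.0, -0.165], [0.165, 0.0, 0.986], [-0.0, -1.0, 0.0]] q [-0.36  0.63  0.39  1.29 -0.24  1.26  0.21]
shift [ 2.1 70.   1.5] turn 0.179
```

Emit:
play_rows --moves "0.2 2 20 1 0.12; 0.2 2 35 1 0.18; 0.2 2 35 1 0.18; 0.2 2 55 1 0.18; 0.2 2 70 1 0.18; 0.2 2 70 1 0.18" --grip_force 40

```text
time: 17.15
tcp_pos: [0.6778, 0.074, 0.2274]
orientation: [[1.0, -0.003, 0.019], [-0.019, -0.0, 1.0], [-0.003, -1.0, -0.0]]
wrist_force: [-0.6, -0.2, 0.2]
finger_gap: 0.0187
```

```bash
python3 - <<'E'
from h import *
st()
for n in("side",):
    im=robot.capture(n);x,y=(slice(130,230),slice(140,230))
    cv2.imwrite(f"pics/{n}16.png",cv2.resize(im[y,x,::-1],None,fx=6,fy=6,interpolation=cv2.INTER_CUBIC))
E
```

```text
t 17.15 tcp [0.6778 0.074  0.2274] gap 0.0187 F [-0.6 -0.2  0.2] T [-0.01  0.09  0.04] 
R [[1.0, -0.003, 0.019], [-0.019, -0.0, 1.0], [-0.003, -1.0, -0.0]] q [-0.38  0.69  0.42  1.39 -0.29  1.12  0.07]
```

View pics/side16.png

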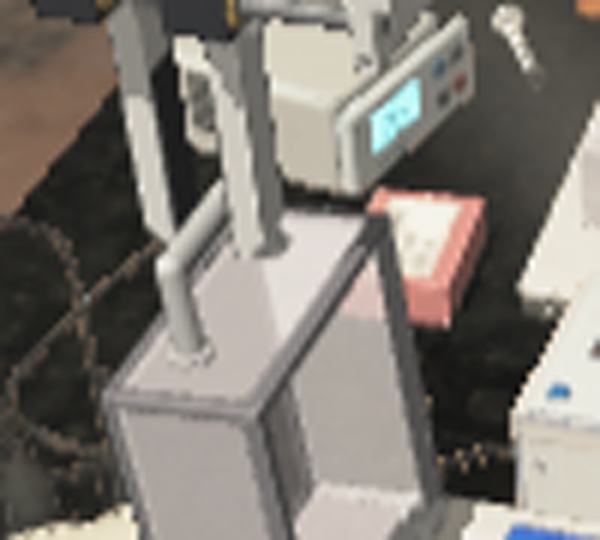

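Emit:
play_rows --moves "0 0 0 0 0; 0 0 0 0 0; 0 0 0 0 0"

```text
time: 17.5
tcp_pos: [0.6796, 0.0739, 0.2303]
orientation: [[1.0, 0.002, 0.02], [-0.02, 0.0, 1.0], [0.002, -1.0, 0.0]]
wrist_force: [0.1, 1.1, 2.7]
finger_gap: 0.009
```

```bash
python3 - <<'E'
from h import *
s=st();R=np.array(s["orientation"])
for th in np.arange(1.6,-.01,-.1): print(round(th,2),(R.T@(barpos(th)-barpos(1.64))*1000).round(0))
E
```

```text
t 17.5 tcp [0.6796 0.0739 0.2303] gap 0.009 F [0.1 1.1 2.7] T [-0.03  0.09 -0.02] 
R [[1.0, 0.002, 0.02], [-0.02, 0.0, 1.0], [0.002, -1.0, 0.0]] q [-0.38  0.69  0.42  1.39 -0.29  1.12  0.07]
1.6 [-7. -2. -0.]
1.5 [-24.  -5.  -0.]
1.4 [-42.  -7.  -0.]
1.3 [-59.  -6.  -0.]
1.2 [-77.  -4.  -0.]
1.1 [-94.  -1.  -0.]
1.0 [-110.    5.   -0.]
0.9 [-127.   12.   -0.]
0.8 [-142.   20.   -0.]
0.7 [-156.   30.   -0.]
0.6 [-169.   42.   -0.]
0.5 [-182.   55.   -1.]
0.4 [-192.   69.   -1.]
0.3 [-202.   83.   -1.]
0.2 [-209.   99.   -1.]
0.1 [-216.  116.   -1.]
-0.0 [-220.  133.   -1.]
```

Emit:
play_rows --moves "0 -7 -2 0 0; 0 -16 -3 0 0; 0 -24 -5 0 0; 0 -33 -6 0 0; 0 -42 -7 0 0; 0 -59 -6 0 0; 0 -77 -4 0 0; 0 -94 -1 0 0"

```text
time: 18.3
tcp_pos: [0.5838, 0.0762, 0.2303]
orientation: [[1.0, 0.0, 0.02], [-0.02, 0.001, 1.0], [0.0, -1.0, 0.001]]
wrist_force: [5.1, 0.7, -2.5]
finger_gap: 0.0088
```

Emit:
play_rows --moves "0 -16 6 0 0; 0 -33 13 0 0; 0 -48 21 0 0; 0 -62 31 0 0; 0 -69 37 0 0; 0 -75 43 0 0; 0 -82 49 0 0; 0 -88 56 0 0"

```text
time: 19.1
tcp_pos: [0.4959, 0.0783, 0.1737]
orientation: [[1.0, -0.001, 0.02], [-0.02, 0.001, 1.0], [-0.001, -1.0, 0.001]]
wrist_force: [-0.2, 3.4, 3.3]
finger_gap: 0.0089
```

```bash
python3 - <<'E'
from h import *
st()
for n in("side",):
    im=robot.capture(n);x,y=(slice(160,300),slice(160,290))
    cv2.imwrite(f"pics/{n}17.png",cv2.resize(im[y,x,::-1],None,fx=4.5,fy=4.5,interpolation=cv2.INTER_CUBIC))
E
```

```text
t 19.1 tcp [0.4959 0.0783 0.1737] gap 0.0089 F [-0.2  3.4  3.3] T [ 0.71 -0.31  0.  ] 
R [[1.0, -0.001, 0.02], [-0.02, 0.001, 1.0], [-0.001, -1.0, 0.001]] q [-0.5   0.49  0.42  1.96 -0.29  0.74  0.07]
```

View pics/side17.png

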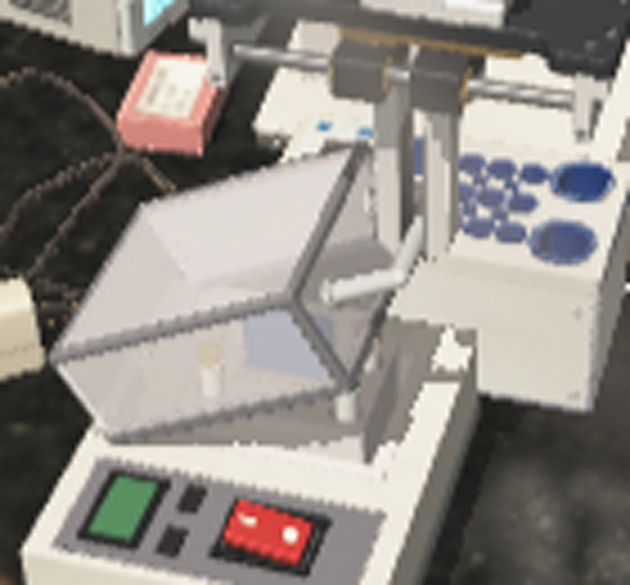

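Emit:
play_rows --moves "0 -5 7 0 0; 0 -10 14 0 0; 0 -16 21 0 0; 0 -20 28 0 0; 0 -24 36 0 0; 0 -27 44 0 0; 0 -30 52 0 0; 0 -33 60 0 0"

```text
time: 19.95
tcp_pos: [0.4632, 0.0789, 0.1133]
orientation: [[1.0, -0.001, 0.019], [-0.019, 0.001, 1.0], [-0.001, -1.0, 0.001]]
wrist_force: [0.3, 6.0, 2.3]
finger_gap: 0.0089
```

Emit:
play_rows --moves "0 -1 5 0 0; 0 -2 9 0 0; 0 -3 13 0 0; 0 -3 16 0 0; 0 -3 18 0 0; 0 -3 18 0 0"

```text
time: 20.55
tcp_pos: [0.4584, 0.079, 0.0949]
orientation: [[1.0, -0.005, 0.019], [-0.019, 0.0, 1.0], [-0.005, -1.0, 0.0]]
wrist_force: [-0.3, 5.5, -2.2]
finger_gap: 0.0085
```

```bash
python3 - <<'E'
from h import *
st()
for n in("side",):
    im=robot.capture(n);x,y=(slice(160,300),slice(160,290))
    cv2.imwrite(f"pics/{n}18.png",cv2.resize(im[y,x,::-1],None,fx=4.5,fy=4.5,interpolation=cv2.INTER_CUBIC))
E
```

```text
t 20.55 tcp [0.4584 0.079  0.0949] gap 0.0085 F [-0.3  5.5 -2.2] T [ 1.35  0.19 -0.05] 
R [[1.0, -0.005, 0.019], [-0.019, 0.0, 1.0], [-0.005, -1.0, 0.0]] q [-0.46  0.58  0.33  2.13 -0.38  0.5   0.14]
```

View pics/side18.png

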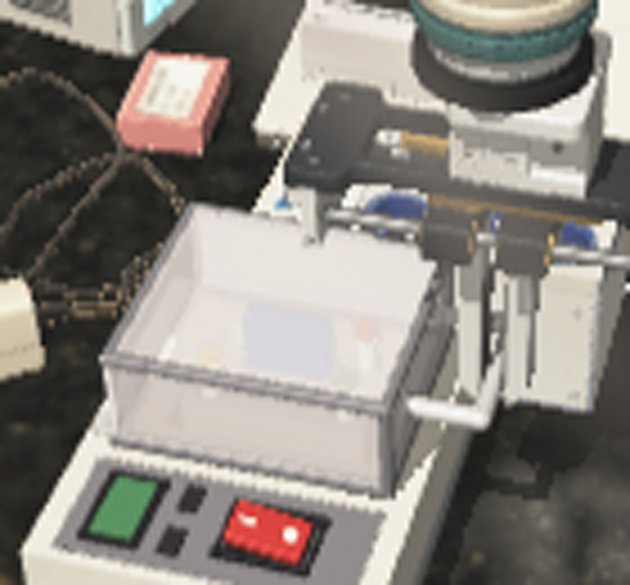

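Emit:
play_rows --moves "0 0 3 0 0; 0 0 5 0 0; 0 0 7 0 0; 0 0 7 0 0"

```text
time: 21.0
tcp_pos: [0.4582, 0.0788, 0.0916]
orientation: [[1.0, -0.004, 0.02], [-0.02, 0.003, 1.0], [-0.004, -1.0, 0.003]]
wrist_force: [-11.5, 3.8, 47.2]
finger_gap: 0.0084
```

Emit:
play_rows --moves "0 0 -3 0 0; 0 0 -3 0 0; 0.25 0 -3 0 0; 0.25 0 -3 0 0; 0.25 0 -25 0 0; 0.25 0 -60 0 0; 0 0 -85 0 0; 0 0 -85 0 0"

```text
time: 21.8
tcp_pos: [0.4626, 0.0774, 0.1761]
orientation: [[1.0, 0.004, 0.021], [-0.021, -0.0, 1.0], [0.004, -1.0, 0.0]]
wrist_force: [0.0, 0.2, -0.9]
finger_gap: 0.0108
```

```bash
python3 - <<'E'
from h import *
st()
for n in("side",):
    im=robot.capture(n);cv2.imwrite(f"pics/{n}19f.png",im[:,:,::-1]);x,y=(slice(160,300),slice(180,300))
    cv2.imwrite(f"pics/{n}19.png",cv2.resize(im[y,x,::-1],None,fx=5,fy=5,interpolation=cv2.INTER_CUBIC))
for th in(0,.02,.05): print(th,((project("side",barpos(th,.03))-[160,180])*5).round(0))
shift((.552,.172,.12))
E
```

```text
t 21.8 tcp [0.4626 0.0774 0.1761] gap 0.0108 F [ 0.   0.2 -0.9] T [-0.03  0.02  0.02] 
R [[1.0, 0.004, 0.021], [-0.021, -0.0, 1.0], [0.004, -1.0, 0.0]] q [-0.54  0.44  0.44  2.05 -0.28  0.7   0.06]
0 [533. 360.]
0.02 [532. 354.]
0.05 [529. 344.]
shift [88.5 54.7 96.2] turn None
```

View pics/side19.png

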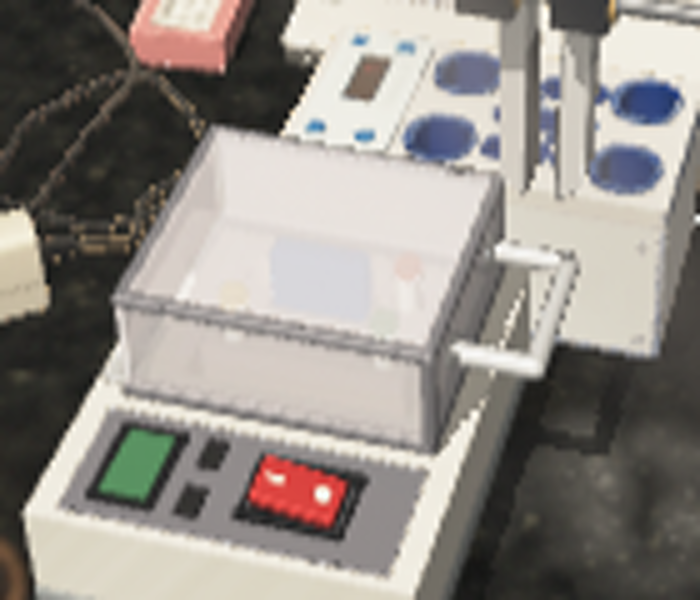

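Emit:
play_rows --moves "0 -3 15 0 0; 0 -3 28 0 0; 0 -3 38 0 0; 0 -3 43 0 0; 0 -3 46 0 0; 0 -3 46 0 0"

```text
time: 22.45
tcp_pos: [0.4577, 0.0781, 0.1276]
orientation: [[1.0, -0.001, 0.02], [-0.02, -0.0, 1.0], [-0.001, -1.0, -0.0]]
wrist_force: [-0.1, 1.3, -0.4]
finger_gap: 0.0004
```

Emit:
play_rows --moves "0 1 2 0 0; 0 1 4 0 0; 0 1 6 0 0; 0 1 8 0 0; 0 1 8 0 0"

```text
time: 22.95
tcp_pos: [0.4588, 0.0784, 0.1199]
orientation: [[1.0, -0.0, 0.02], [-0.02, 0.0, 1.0], [-0.0, -1.0, 0.0]]
wrist_force: [-0.6, 0.2, -0.5]
finger_gap: 0.0
```

Emit:
play_rows --moves "0 0 2 0 0; 0 0 4 0 0; 0 0 6 0 0; 0 0 6 0 0"

```text
time: 23.35
tcp_pos: [0.4587, 0.0783, 0.1137]
orientation: [[1.0, -0.001, 0.02], [-0.02, -0.0, 1.0], [-0.001, -1.0, -0.0]]
wrist_force: [-0.2, 0.0, -0.1]
finger_gap: 0.001
```

```bash
python3 - <<'E'
from h import *
st()
im=robot.capture("side");x,y=(slice(200,300),slice(180,270))
cv2.imwrite(f"pics/side20.png",cv2.resize(im[y,x,::-1],None,fx=6,fy=6,interpolation=cv2.INTER_CUBIC))
E
```

```text
t 23.35 tcp [0.4587 0.0783 0.1137] gap 0.001 F [-0.2  0.  -0.1] T [-0.06  0.08  0.02] 
R [[1.0, -0.001, 0.02], [-0.02, -0.0, 1.0], [-0.001, -1.0, -0.0]] q [-0.48  0.54  0.36  2.11 -0.36  0.54  0.12]
```

View pics/side20.png

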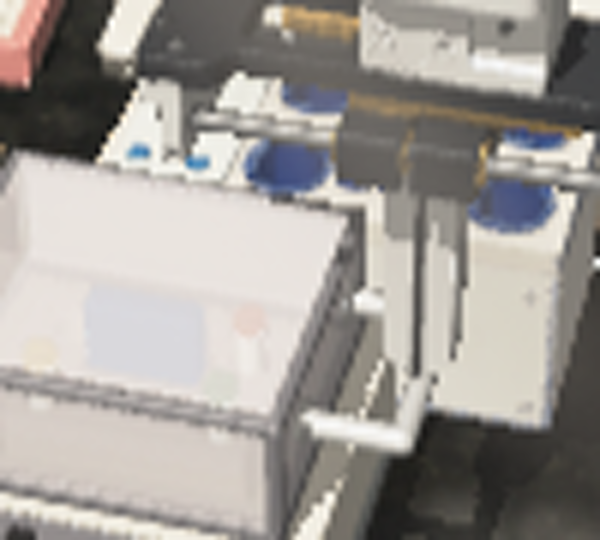

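Emit:
play_rows --moves "0 0 2 0 0; 0 0 4 0 0; 0 0 4 0 0"

```text
time: 23.7
tcp_pos: [0.4591, 0.0784, 0.1107]
orientation: [[1.0, 0.0, 0.02], [-0.02, 0.001, 1.0], [0.0, -1.0, 0.001]]
wrist_force: [-1.5, 0.1, 9.1]
finger_gap: 0.0005
```

Emit:
play_rows --moves "0 0 1 0 0; 0 0 2 0 0; 0 0 2 0 0; 0 0 -20 0 0; 0 0 -60 0 0; 0 0 -60 0 0"

```text
time: 24.3
tcp_pos: [0.462, 0.0785, 0.1735]
orientation: [[1.0, 0.008, 0.02], [-0.02, 0.002, 1.0], [0.008, -1.0, 0.002]]
wrist_force: [1.3, 0.4, -1.0]
finger_gap: 0.0004
```

```bash
python3 - <<'E'
from h import *
st()
shift((.552,.172,.15))
E
```

```text
t 24.3 tcp [0.462  0.0785 0.1735] gap 0.0004 F [ 1.3  0.4 -1. ] T [-0.09  0.01 -0.05] 
R [[1.0, 0.008, 0.02], [-0.02, 0.002, 1.0], [0.008, -1.0, 0.002]] q [-0.54  0.45  0.44  2.06 -0.29  0.69  0.06]
shift [87.9 24.4 95.2] turn None
```

Emit:
play_rows --moves "0 20 0 20 0.15; 0 45 0 50 0.3; 0 70 0 80 0.45; 0 91 10 95 0.6; 0 91 20 95 0.75; 0 91 24 95 0.9; 0 91 24 95 1.05; 0 91 24 95 1.2"

```text
time: 25.1
tcp_pos: [0.5513, 0.1714, 0.1447]
orientation: [[0.338, -0.001, 0.941], [-0.941, -0.001, 0.338], [0.0, -1.0, -0.002]]
wrist_force: [0.2, 0.0, -0.3]
finger_gap: 0.0006
```

```bash
python3 - <<'E'
from h import *
st()
shift((.554,.1715,.12),-.02+np.pi/2)
E
```

```text
t 25.1 tcp [0.5513 0.1714 0.1447] gap 0.0006 F [ 0.2  0.  -0.3] T [-0.02  0.12 -0.05] 
R [[0.338, -0.001, 0.941], [-0.941, -0.001, 0.338], [0.0, -1.0, -0.002]] q [-0.8   0.71  0.75  1.8  -0.61  0.88 -0.99]
shift [ 0.8 24.7  2.7] turn 0.365
```

Emit:
play_rows --moves "0 0 0 2 0.15; 0 0 8 2 0.3; 0 0 16 2 0.365; 0 0 30 2 0.365; 0 0 40 2 0.365; 0 0 45 2 0.365; 0 0 45 2 0.365"

```text
time: 25.8
tcp_pos: [0.5531, 0.172, 0.1]
orientation: [[-0.014, -0.002, 1.0], [-1.0, -0.0, -0.014], [0.0, -1.0, -0.002]]
wrist_force: [1.3, 0.4, 0.8]
finger_gap: 0.0005
```

```bash
python3 - <<'E'
from h import *
st()
shift((.554,.1715,.08),-.02+np.pi/2)
im=robot.capture("side");x,y=(slice(170,270),slice(210,300))
cv2.imwrite(f"pics/side21.png",cv2.resize(im[y,x,::-1],None,fx=6,fy=6,interpolation=cv2.INTER_CUBIC))
E
```

```text
t 25.8 tcp [0.5531 0.172  0.1   ] gap 0.0005 F [1.3 0.4 0.8] T [-0.01  0.16  0.01] 
R [[-0.014, -0.002, 1.0], [-1.0, -0.0, -0.014], [0.0, -1.0, -0.002]] q [-0.82  0.8   0.79  1.83 -0.75  0.84 -1.23]
shift [ 0.5 20.   0.9] turn 0.006
```

View pics/side21.png

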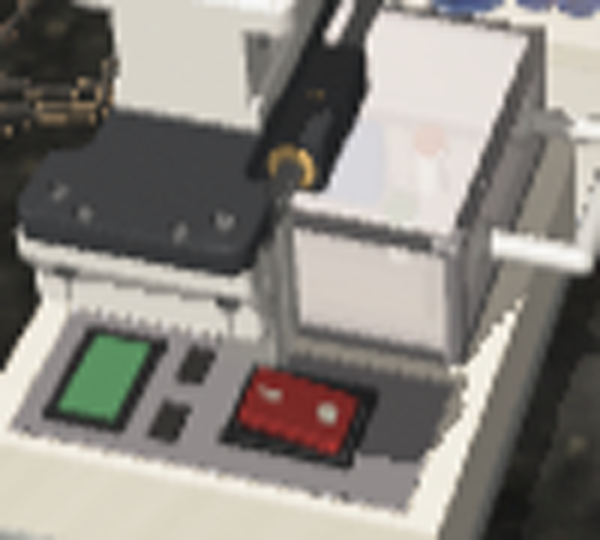

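```bash
python3 - <<'E'
from h import *
for z in (.1,.09,.081,.178): print(z,((project("side",(.5531,.172,z))-[170,210])*6+2).round(0))
print(onz("side",(170+297/6,210+412/6),.079),onz("side",(170+268/6,210+395/6),.081))
E
```

```text
0.1 [264. 356.]
0.09 [266. 377.]
0.081 [268. 395.]
0.178 [250. 184.]
[0.54097908 0.17578348 0.079     ] [0.55203179 0.17259266 0.081     ]
```

Emit:
play_rows --moves "0 0 5 0 0; 0 0 10 0 0; 0 0 14 0 0; 0 0 17 0 0; 0 0 17 0 0"

```text
time: 26.35
tcp_pos: [0.5534, 0.1722, 0.0836]
orientation: [[-0.014, -0.001, 1.0], [-1.0, -0.0, -0.014], [0.0, -1.0, -0.001]]
wrist_force: [0.1, 0.0, 0.6]
finger_gap: 0.0004
```

Emit:
play_rows --moves "0 0 2 0 0; 0 0 4 0 0; 0 0 4 0 0"

```text
time: 26.65
tcp_pos: [0.554, 0.1722, 0.0801]
orientation: [[-0.014, 0.001, 1.0], [-1.0, 0.0, -0.014], [-0.0, -1.0, 0.001]]
wrist_force: [-0.3, 1.1, 0.1]
finger_gap: 0.0002
```

Emit:
play_rows --moves "0 0 2 0 0; 0 0 3 0 0; 0 0 3 0 0"

```text
time: 26.95
tcp_pos: [0.5545, 0.1722, 0.0775]
orientation: [[-0.014, 0.001, 1.0], [-1.0, 0.0, -0.014], [-0.0, -1.0, 0.001]]
wrist_force: [0.7, 0.7, 4.3]
finger_gap: 0.0004
```

Emit:
play_rows --moves "0 0 2 0 0; 0 0 3 0 0; 0 0 3 0 0"

```text
time: 27.25
tcp_pos: [0.5547, 0.1722, 0.0762]
orientation: [[-0.015, 0.002, 1.0], [-1.0, 0.002, -0.015], [-0.002, -1.0, 0.002]]
wrist_force: [-1.3, -1.0, 17.5]
finger_gap: 0.0004
```

Emit:
play_rows --moves "0 0 1 0 0; 0 0 1 0 0; 0 0 -20 0 0; 0 0 -60 0 0; 0 0 -100 -10 0; 0 -30 -140 -40 0; 0 -30 -140 -80 0; 0 -30 -140 -80 0"

```text
time: 28.05
tcp_pos: [0.4682, 0.2053, 0.2139]
orientation: [[-0.01, -0.006, 1.0], [-1.0, 0.003, -0.01], [-0.003, -1.0, -0.006]]
wrist_force: [0.0, 0.1, 0.1]
finger_gap: 0.0003
```

```bash
python3 - <<'E'
from h import *
st()
im=robot.capture("side");cv2.imwrite("pics/side22f.png",im[:,:,::-1]);x,y=(slice(160,290),slice(180,300))
cv2.imwrite(f"pics/side22.png",cv2.resize(im[y,x,::-1],None,fx=5,fy=5,interpolation=cv2.INTER_CUBIC))
E
```

```text
t 28.05 tcp [0.4682 0.2053 0.2139] gap 0.0003 F [0.  0.1 0.1] T [-0.02  0.12 -0.01] 
R [[-0.01, -0.006, 1.0], [-1.0, 0.003, -0.01], [-0.003, -1.0, -0.006]] q [-1.08  0.59  0.96  1.9  -0.59  0.97 -1.42]
```

View pics/side22.png

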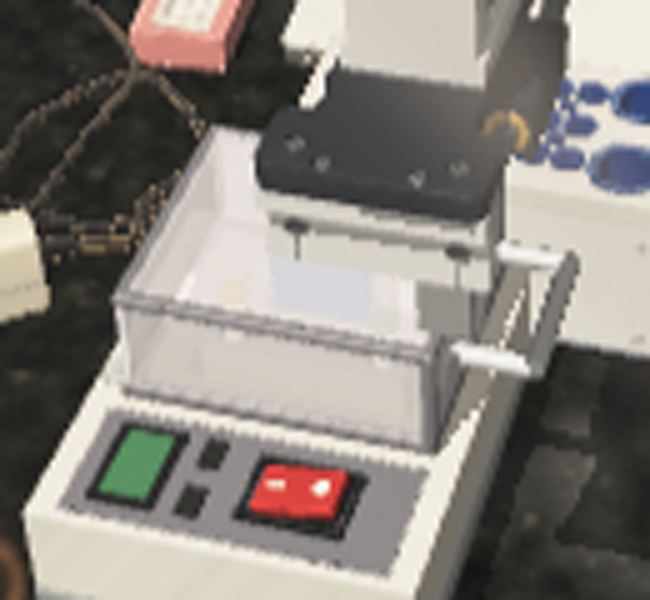

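View pics/side22f.png

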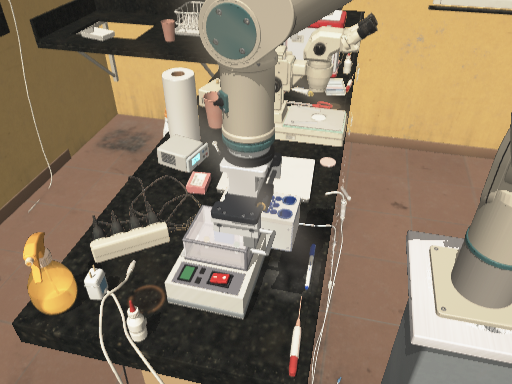

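Emit:
play_rows --moves "0 -50 -10 -20 0; 0 -100 -20 -40 0; 0 -150 -20 -60 0; 0 -200 -20 -80 0; 0 -250 -20 -100 0; 0 -250 -20 -100 0; 0 -250 -20 -100 0"

```text
time: 28.8
tcp_pos: [0.376, 0.4582, 0.2323]
orientation: [[-0.008, -0.001, 1.0], [-1.0, -0.001, -0.008], [0.001, -1.0, -0.001]]
wrist_force: [-0.1, 0.7, -0.6]
finger_gap: 0.0009
```

```bash
python3 - <<'E'
from h import *
st()
im=robot.capture("side");x,y=(slice(160,290),slice(180,300));cv2.imwrite("pics/side23.png",cv2.resize(im[y,x,::-1],None,fx=5,fy=5,interpolation=cv2.INTER_CUBIC))
a=cv2.imread("pics/side0.png");
g=cv2.absdiff(im[:,:,::-1],a).max(2);print(g[200:260,185:275].mean())
im=robot.capture("top");cv2.imwrite("pics/top23.png",im[:,:,::-1])
E
```

```text
t 28.8 tcp [0.376  0.4582 0.2323] gap 0.0009 F [-0.1  0.7 -0.6] T [-0.03  0.18 -0.03] 
R [[-0.008, -0.001, 1.0], [-1.0, -0.001, -0.008], [0.001, -1.0, -0.001]] q [-1.49  0.7   0.99  1.66 -0.64  1.13 -1.91]
35.3587037037037
```

View pics/side23.png

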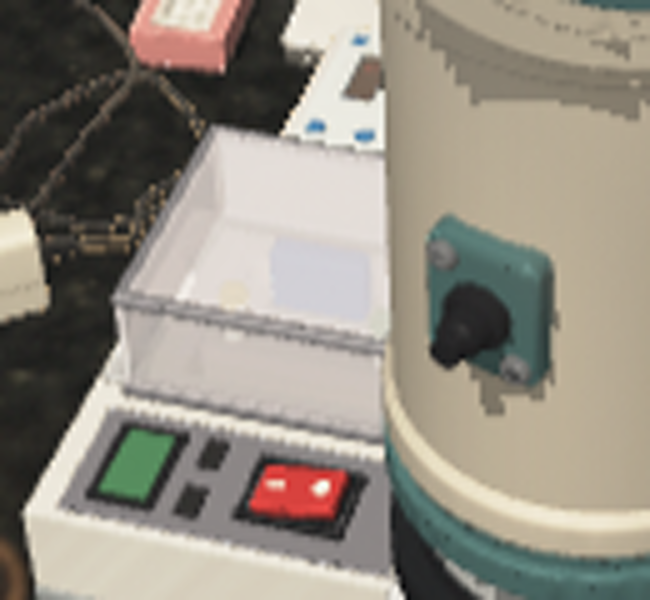

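View pics/top23.png

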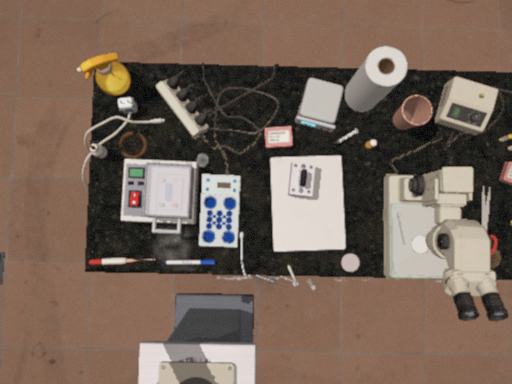

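```bash
python3 -c "
from workcell import robot
print(robot.close_job())"
```

```text
the job is handed in; nothing more can be done
None
```

The tubes are on to warm: the block is home in the bath, the hood is closed and the rocker is on. I handed the job in at about 29 s on the robot's clock (limit 72 s).

**What I did**
- **Opening the hood:** I pinched the bar and lifted it to about 1.64 rad. The first pinch was too shallow and slipped off at about 0.75 rad, so I took a deeper grip and finished.
- **Moving the block:** I carried the blue-grip block over upright and lowered it into the pocket. It dropped over the locating plate on the first try, without shuffling.
- **Closing and switching on:** I drew the hood shut, pressed down on the bar, then pushed the back of the rocker to its stop.

**Last checks**
- **Block:** its underside stopped at about 40 mm, which is the pocket floor; resting on the plate would have been 49 mm. The side picture after release agreed.
- **Hood:** the bar met the final press at about 112 mm, its closed height, and did not move further. The side picture matches a closed hood.
- **Rocker:** it gave about 4 mm and then stopped firmly at 17.5 N. The picture shows the back half down.
- **Other things:** in the last top picture the spare block, marker, loop holder, dish and carton look as they did at the start. I judged this by eye.

**What did not go as expected**
- The fingertips appeared to end almost at the grasp point instead of 19 mm ahead of it, which is why the first pinch was shallow.
- Pushing the hood shut through the bar peaked at a wrist force of about 47 N, read with the fingers gripping the bar. That is under the 120 N wrist limit. It is above 40 N, but that limit covers the arm and the gripper's body, and I saw neither of those touch anything.

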